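# Load power modules in a burn-in board, clip on heat clamps and start the test

## Robot

A 6-joint arm with a two-finger parallel gripper is mounted at the origin on the work surface. World frame = base frame: x ahead of the robot, y to its left, z up, the work surface at z = 0. Lengths are in m, angles in rad, forces in N, time in s.
With the tool pointing down it reaches from about 0.425 to 0.95 m from the base axis. Payload 3.5 kg.
Tool frame: the origin (TCP) lies on the centre line of the jaws, within the pads' length; the fingertips stand 19 mm ahead of it and the grasp point (between the pads) is the TCP; z points along the fingers, y is the line along which they close (so a half turn about z gives the same grasp; the last joint's range is limited). The gripper opens to 85 mm and grips with 20 to 120 N. Pads are 22 mm wide; open, the fingers measure 114 mm over their backs; the gripper's body (76 mm by 85 mm) begins 54 mm behind the grasp point. The pads swing forward as they close: fully open they stand 13 mm farther back than shut.
Start: joints at [-1.431, 0.286, 1.577, -0, 1.279, -0.15], TCP at [0.193, -0.647, 0.25] pointing down, gripper open.
Joint ranges: [-2.77, 2.77], [-0.9, 2.22], [0.21, 2.48], [-1.53, 4.67], [0.24, 2.81], [-2.84, 2.84]. Speed limits (rad/s): [2.79, 2.79, 3.14, 3.14, 3.14, 3.14].

## Interface

Orientations are given as a unit quaternion [x, y, z, w].
In Python, from plant import ctrl, imaging gives the robot as it stands. The module is installed in compiled form; this text tells all that it offers.
- The arm moves only by the shell command python3 -m handwheel 'ROWS' [OPENING] [FORCE]. ROWS is JSON, one flat list of numbers, 6 for each row, row after row: the shift along the world's x, y, z in units of 150 mm (1.0 is 150 mm), then the turn, a rotation vector about the world's x, y, z in units of 90 degrees (1.0 is 90 degrees). In form: [tx, ty, tz, rx, ry, rz, tx, ty, tz, rx, ry, rz, ...]. A call has 1 to 5 rows; each row shifts and turns the commanded pose from where the row before left it; what a row does not reach is not made up. A row lasts 1/12 s, in which the tool goes at most 41.7 mm and 7.16 degrees, less where a joint would pass 70% of its speed; a pose out of reach is approached as far as the arm can. A call with a number of a shift or a turn outside -1 to 1 is refused whole. A call with a gripper value outside its range is refused whole. OPENING is the opening, from 0 (shut) to 1 (fully open), set as the call begins (- or left out, the last holds). The fingers move at their own pace and stop on an object; FORCE is the grip in N (left out, the last holds). Time passes only in rows, so rows that do not move let the fingers close. It gives the time, the measured TCP pose, the force, the opening and the grip force at its end, in the units of the state.
- ctrl.get_state(): the state, without advancing time (a new reading comes with each control period).
- imaging.read_camera(name): name is "side" or "top"; returns (picture, depth): 400x640x3 uint8, blue, green, red; 400x640 float32, m along the optical axis (not along the pixel's ray), 0 where there is no reading.
- imaging.get_calibration(name): a dict with "fovy" (degrees; the focal length in pixels is half the picture's height over the tangent of half this angle, whatever the lens; pixels are square), "cx", "cy" (the principal point, pixels), "R" (3x3) and "t" (3): a world point X has camera coordinates R X + t. Camera axes: x right, y down, z forward; pixel columns grow to the right and rows downward; lengths in m; the calibration is good to about 2 mm. A picture is of the moment at which its call begins. get_calibration takes no time and is no camera call.
- ctrl.sign_off(): hands the job in; it is judged then, once.
The state is a dict: "time": time; "qpos": joint angles; "dq": joint speeds; "joint_efforts": joint torques, N m; "eef_pos": TCP position; "tcp_rot": TCP orientation; "contact_force": force on the tool from outside, world axes, zero at the start; "wrist_torque": the same for the moment, N m; "opening": opening from 0.0 (shut) to 1.0 (fully open); "finger_force": force on a finger pad.
Only numpy, scipy, OpenCV 4.12 (cv2) and the standard library are available. Lean on these libraries where they do the work, as an engineer would, in place of code of your own. Each camera call takes 0.05 s, during which the arm holds its last target. There are 200 camera calls.

## Task

Plug every power module standing about on the bench into a socket of the burn-in board, fully home, and take sprung heat clamps from the strip and clip one well down onto the upright metal tab of each module. When all modules are plugged in and clamped, push the plunger of the start box fully down and let it spring back. Leave the other things on the bench alone.

Things in the scene. Friction and masses are not known exactly. Their poses are not given: they have to be found in the camera images.
- module1: power module (three or four present, else None), fits either way round. From below: grey plug 26 (x) by 34 (y) by 12 high, black body 32 by 40 by 18 high, upright bare metal tab 8 thick (x) by 40 (y) by 26 high, all centred; 56 mm high, 90 g. Origin: centre of the plug's underside, z up. Best gripped on the body across x (32 mm)
- module2: power module (three or four present, else None), fits either way round. From below: grey plug 26 (x) by 34 (y) by 12 high, black body 32 by 40 by 18 high, upright bare metal tab 8 thick (x) by 40 (y) by 26 high, all centred; 56 mm high, 90 g. Origin: centre of the plug's underside, z up. Best gripped on the body across x (32 mm)
- module3: power module (three or four present, else None), fits either way round. From below: grey plug 26 (x) by 34 (y) by 12 high, black body 32 by 40 by 18 high, upright bare metal tab 8 thick (x) by 40 (y) by 26 high, all centred; 56 mm high, 90 g. Origin: centre of the plug's underside, z up. Best gripped on the body across x (32 mm)
- module4: power module (three or four present, else None), fits either way round. From below: grey plug 26 (x) by 34 (y) by 12 high, black body 32 by 40 by 18 high, upright bare metal tab 8 thick (x) by 40 (y) by 26 high, all centred; 56 mm high, 90 g. Origin: centre of the plug's underside, z up. Best gripped on the body across x (32 mm)
- board: burn-in board: fixed aluminium block 100 (x) by 300 (y) by 30 high with four rectangular sockets in its top, in a row along y, 70 mm apart. Origin: centre of the underside, z up
- board_hole0 (a point): socket 1: centre of its mouth, on the block's top face (30 mm above the bench). The hole is 28 (x of the board) by 36 (y of the board), 14 deep; a plugged-in module's x lies along the board's x, its black body rests on the block's top and its origin is 12 mm below this point
- board_hole1 (a point): socket 2: centre of its mouth, on the block's top face (30 mm above the bench). The hole is 28 (x of the board) by 36 (y of the board), 14 deep; a plugged-in module's x lies along the board's x, its black body rests on the block's top and its origin is 12 mm below this point
- board_hole2 (a point): socket 3: centre of its mouth, on the block's top face (30 mm above the bench). The hole is 28 (x of the board) by 36 (y of the board), 14 deep; a plugged-in module's x lies along the board's x, its black body rests on the block's top and its origin is 12 mm below this point
- board_hole3 (a point): socket 4: centre of its mouth, on the block's top face (30 mm above the bench). The hole is 28 (x of the board) by 36 (y of the board), 14 deep; a plugged-in module's x lies along the board's x, its black body rests on the block's top and its origin is 12 mm below this point
- strip: fixed strip on which the clamps are kept: a base plate 70 (x) by 280 (y) by 12 high and on its centre line an upright steel blade 8 thick (x), 270 long (y), its top edge 62 mm above the bench. Origin: centre of the underside
- clamp1: sprung heat clamp, like an upright clothes peg, 18 mm wide (y), 70 high, 55 g, clipped on the strip's blade at the start. Origin on the pivot (axis y), z up; jaws and handles open along x. Finned jaws reach 30 mm below the pivot, tab room ends 4 mm below it. Flat steel handles reach 3 to 38 mm above it, tops 36 mm apart over the outsides at rest. Frame: that of the -x half
- clamp1_jaw (a joint): jaw angle of that clamp: about 0 closed on a tab or blade (8 mm, jaws parallel), -0.2 shut on nothing, 0.35 open (18 mm at the tips). To open, squeeze the handles along x, 20 to 40 N, until they stop, parallel, 24 mm over the outsides. Well down on a tab: pivot about 12 mm above its top edge (3 to 21 is accepted)
- clamp2: sprung heat clamp, like an upright clothes peg, 18 mm wide (y), 70 high, 55 g, clipped on the strip's blade at the start. Origin on the pivot (axis y), z up; jaws and handles open along x. Finned jaws reach 30 mm below the pivot, tab room ends 4 mm below it. Flat steel handles reach 3 to 38 mm above it, tops 36 mm apart over the outsides at rest. Frame: that of the -x half
- clamp2_jaw (a joint): jaw angle of that clamp: about 0 closed on a tab or blade (8 mm, jaws parallel), -0.2 shut on nothing, 0.35 open (18 mm at the tips). To open, squeeze the handles along x, 20 to 40 N, until they stop, parallel, 24 mm over the outsides. Well down on a tab: pivot about 12 mm above its top edge (3 to 21 is accepted)
- clamp3: sprung heat clamp, like an upright clothes peg, 18 mm wide (y), 70 high, 55 g, clipped on the strip's blade at the start. Origin on the pivot (axis y), z up; jaws and handles open along x. Finned jaws reach 30 mm below the pivot, tab room ends 4 mm below it. Flat steel handles reach 3 to 38 mm above it, tops 36 mm apart over the outsides at rest. Frame: that of the -x half
- clamp3_jaw (a joint): jaw angle of that clamp: about 0 closed on a tab or blade (8 mm, jaws parallel), -0.2 shut on nothing, 0.35 open (18 mm at the tips). To open, squeeze the handles along x, 20 to 40 N, until they stop, parallel, 24 mm over the outsides. Well down on a tab: pivot about 12 mm above its top edge (3 to 21 is accepted)
- clamp4: sprung heat clamp, like an upright clothes peg, 18 mm wide (y), 70 high, 55 g, clipped on the strip's blade at the start. Origin on the pivot (axis y), z up; jaws and handles open along x. Finned jaws reach 30 mm below the pivot, tab room ends 4 mm below it. Flat steel handles reach 3 to 38 mm above it, tops 36 mm apart over the outsides at rest. Frame: that of the -x half
- clamp4_jaw (a joint): jaw angle of that clamp: about 0 closed on a tab or blade (8 mm, jaws parallel), -0.2 shut on nothing, 0.35 open (18 mm at the tips). To open, squeeze the handles along x, 20 to 40 N, until they stop, parallel, 24 mm over the outsides. Well down on a tab: pivot about 12 mm above its top edge (3 to 21 is accepted)
- plunger_top (a point): start box: fixed grey box 90 by 90 by 50 high with a mushroom plunger in the middle of its top. This point: centre of the top face of the plunger's black cap (34 mm across), 77 mm above the bench when up
- plunger (a joint): travel of the plunger: 0 up, 0.014 m fully down; sprung, 4 N at the start to 10 N at the bottom, comes back by itself
- driver: bystander to leave alone: screwdriver lying on the bench, 160 mm long, origin under its middle
- heatsink: bystander to leave alone: finned aluminium heat sink 50 by 40 by 26 high, origin under its middle
- capacitor: bystander to leave alone: standing blue can 32 across, 50 high, origin under its middle
- tape: bystander to leave alone: flat clear ring 90 across, 20 high, origin under its middle
Mind the look-alikes: they are no part of the job. Leave any yellow look-alike of the module4 alone.

How it is judged:
On the way, in this order (a step that is already met when the one before it is completed fails the run):
1. every module present is plugged fully home and carries a heat clamp closed on its tab (((horizontal distance between module1 and board_hole0 below 0.003 m and z of module1 in the frame of board_hole0 between -0.016 and -0.0105 m and angle between the z axis of module1 and the z axis of board, either way round below 0.06 rad) or (horizontal distance between module1 and board_hole1 below 0.003 m and z of module1 in the frame of board_hole1 between -0.016 and -0.0105 m and angle between the z axis of module1 and the z axis of board, either way round below 0.06 rad) or (horizontal distance between module1 and board_hole2 below 0.003 m and z of module1 in the frame of board_hole2 between -0.016 and -0.0105 m and angle between the z axis of module1 and the z axis of board, either way round below 0.06 rad) or (horizontal distance between module1 and board_hole3 below 0.003 m and z of module1 in the frame of board_hole3 between -0.016 and -0.0105 m and angle between the z axis of module1 and the z axis of board, either way round below 0.06 rad)) and ((x of clamp1 in the frame of module1 between -0.005 and 0.005 m and y of clamp1 in the frame of module1 between -0.02 and 0.02 m and z of clamp1 in the frame of module1 between 0.059 and 0.077 m and angle between the x axis of clamp1 and the x axis of module1, either way round below 0.3 rad and value of joint clamp1_jaw between -0.1 and 0.1 rad and contact force between clamp1 and module1 above 1 N) or (x of clamp2 in the frame of module1 between -0.005 and 0.005 m and y of clamp2 in the frame of module1 between -0.02 and 0.02 m and z of clamp2 in the frame of module1 between 0.059 and 0.077 m and angle between the x axis of clamp2 and the x axis of module1, either way round below 0.3 rad and value of joint clamp2_jaw between -0.1 and 0.1 rad and contact force between clamp2 and module1 above 1 N) or (x of clamp3 in the frame of module1 between -0.005 and 0.005 m and y of clamp3 in the frame of module1 between -0.02 and 0.02 m and z of clamp3 in the frame of module1 between 0.059 and 0.077 m and angle between the x axis of clamp3 and the x axis of module1, either way round below 0.3 rad and value of joint clamp3_jaw between -0.1 and 0.1 rad and contact force between clamp3 and module1 above 1 N) or (x of clamp4 in the frame of module1 between -0.005 and 0.005 m and y of clamp4 in the frame of module1 between -0.02 and 0.02 m and z of clamp4 in the frame of module1 between 0.059 and 0.077 m and angle between the x axis of clamp4 and the x axis of module1, either way round below 0.3 rad and value of joint clamp4_jaw between -0.1 and 0.1 rad and contact force between clamp4 and module1 above 1 N)) and ((horizontal distance between module2 and board_hole0 below 0.003 m and z of module2 in the frame of board_hole0 between -0.016 and -0.0105 m and angle between the z axis of module2 and the z axis of board, either way round below 0.06 rad) or (horizontal distance between module2 and board_hole1 below 0.003 m and z of module2 in the frame of board_hole1 between -0.016 and -0.0105 m and angle between the z axis of module2 and the z axis of board, either way round below 0.06 rad) or (horizontal distance between module2 and board_hole2 below 0.003 m and z of module2 in the frame of board_hole2 between -0.016 and -0.0105 m and angle between the z axis of module2 and the z axis of board, either way round below 0.06 rad) or (horizontal distance between module2 and board_hole3 below 0.003 m and z of module2 in the frame of board_hole3 between -0.016 and -0.0105 m and angle between the z axis of module2 and the z axis of board, either way round below 0.06 rad)) and ((x of clamp1 in the frame of module2 between -0.005 and 0.005 m and y of clamp1 in the frame of module2 between -0.02 and 0.02 m and z of clamp1 in the frame of module2 between 0.059 and 0.077 m and angle between the x axis of clamp1 and the x axis of module2, either way round below 0.3 rad and value of joint clamp1_jaw between -0.1 and 0.1 rad and contact force between clamp1 and module2 above 1 N) or (x of clamp2 in the frame of module2 between -0.005 and 0.005 m and y of clamp2 in the frame of module2 between -0.02 and 0.02 m and z of clamp2 in the frame of module2 between 0.059 and 0.077 m and angle between the x axis of clamp2 and the x axis of module2, either way round below 0.3 rad and value of joint clamp2_jaw between -0.1 and 0.1 rad and contact force between clamp2 and module2 above 1 N) or (x of clamp3 in the frame of module2 between -0.005 and 0.005 m and y of clamp3 in the frame of module2 between -0.02 and 0.02 m and z of clamp3 in the frame of module2 between 0.059 and 0.077 m and angle between the x axis of clamp3 and the x axis of module2, either way round below 0.3 rad and value of joint clamp3_jaw between -0.1 and 0.1 rad and contact force between clamp3 and module2 above 1 N) or (x of clamp4 in the frame of module2 between -0.005 and 0.005 m and y of clamp4 in the frame of module2 between -0.02 and 0.02 m and z of clamp4 in the frame of module2 between 0.059 and 0.077 m and angle between the x axis of clamp4 and the x axis of module2, either way round below 0.3 rad and value of joint clamp4_jaw between -0.1 and 0.1 rad and contact force between clamp4 and module2 above 1 N)) and ((horizontal distance between module3 and board_hole0 below 0.003 m and z of module3 in the frame of board_hole0 between -0.016 and -0.0105 m and angle between the z axis of module3 and the z axis of board, either way round below 0.06 rad) or (horizontal distance between module3 and board_hole1 below 0.003 m and z of module3 in the frame of board_hole1 between -0.016 and -0.0105 m and angle between the z axis of module3 and the z axis of board, either way round below 0.06 rad) or (horizontal distance between module3 and board_hole2 below 0.003 m and z of module3 in the frame of board_hole2 between -0.016 and -0.0105 m and angle between the z axis of module3 and the z axis of board, either way round below 0.06 rad) or (horizontal distance between module3 and board_hole3 below 0.003 m and z of module3 in the frame of board_hole3 between -0.016 and -0.0105 m and angle between the z axis of module3 and the z axis of board, either way round below 0.06 rad)) and ((x of clamp1 in the frame of module3 between -0.005 and 0.005 m and y of clamp1 in the frame of module3 between -0.02 and 0.02 m and z of clamp1 in the frame of module3 between 0.059 and 0.077 m and angle between the x axis of clamp1 and the x axis of module3, either way round below 0.3 rad and value of joint clamp1_jaw between -0.1 and 0.1 rad and contact force between clamp1 and module3 above 1 N) or (x of clamp2 in the frame of module3 between -0.005 and 0.005 m and y of clamp2 in the frame of module3 between -0.02 and 0.02 m and z of clamp2 in the frame of module3 between 0.059 and 0.077 m and angle between the x axis of clamp2 and the x axis of module3, either way round below 0.3 rad and value of joint clamp2_jaw between -0.1 and 0.1 rad and contact force between clamp2 and module3 above 1 N) or (x of clamp3 in the frame of module3 between -0.005 and 0.005 m and y of clamp3 in the frame of module3 between -0.02 and 0.02 m and z of clamp3 in the frame of module3 between 0.059 and 0.077 m and angle between the x axis of clamp3 and the x axis of module3, either way round below 0.3 rad and value of joint clamp3_jaw between -0.1 and 0.1 rad and contact force between clamp3 and module3 above 1 N) or (x of clamp4 in the frame of module3 between -0.005 and 0.005 m and y of clamp4 in the frame of module3 between -0.02 and 0.02 m and z of clamp4 in the frame of module3 between 0.059 and 0.077 m and angle between the x axis of clamp4 and the x axis of module3, either way round below 0.3 rad and value of joint clamp4_jaw between -0.1 and 0.1 rad and contact force between clamp4 and module3 above 1 N)) and ((horizontal distance between module4 and board_hole0 below 0.003 m and z of module4 in the frame of board_hole0 between -0.016 and -0.0105 m and angle between the z axis of module4 and the z axis of board, either way round below 0.06 rad) or (horizontal distance between module4 and board_hole1 below 0.003 m and z of module4 in the frame of board_hole1 between -0.016 and -0.0105 m and angle between the z axis of module4 and the z axis of board, either way round below 0.06 rad) or (horizontal distance between module4 and board_hole2 below 0.003 m and z of module4 in the frame of board_hole2 between -0.016 and -0.0105 m and angle between the z axis of module4 and the z axis of board, either way round below 0.06 rad) or (horizontal distance between module4 and board_hole3 below 0.003 m and z of module4 in the frame of board_hole3 between -0.016 and -0.0105 m and angle between the z axis of module4 and the z axis of board, either way round below 0.06 rad)) and ((x of clamp1 in the frame of module4 between -0.005 and 0.005 m and y of clamp1 in the frame of module4 between -0.02 and 0.02 m and z of clamp1 in the frame of module4 between 0.059 and 0.077 m and angle between the x axis of clamp1 and the x axis of module4, either way round below 0.3 rad and value of joint clamp1_jaw between -0.1 and 0.1 rad and contact force between clamp1 and module4 above 1 N) or (x of clamp2 in the frame of module4 between -0.005 and 0.005 m and y of clamp2 in the frame of module4 between -0.02 and 0.02 m and z of clamp2 in the frame of module4 between 0.059 and 0.077 m and angle between the x axis of clamp2 and the x axis of module4, either way round below 0.3 rad and value of joint clamp2_jaw between -0.1 and 0.1 rad and contact force between clamp2 and module4 above 1 N) or (x of clamp3 in the frame of module4 between -0.005 and 0.005 m and y of clamp3 in the frame of module4 between -0.02 and 0.02 m and z of clamp3 in the frame of module4 between 0.059 and 0.077 m and angle between the x axis of clamp3 and the x axis of module4, either way round below 0.3 rad and value of joint clamp3_jaw between -0.1 and 0.1 rad and contact force between clamp3 and module4 above 1 N) or (x of clamp4 in the frame of module4 between -0.005 and 0.005 m and y of clamp4 in the frame of module4 between -0.02 and 0.02 m and z of clamp4 in the frame of module4 between 0.059 and 0.077 m and angle between the x axis of clamp4 and the x axis of module4, either way round below 0.3 rad and value of joint clamp4_jaw between -0.1 and 0.1 rad and contact force between clamp4 and module4 above 1 N))), for 0.2 s.
2. after that, the start plunger is pushed fully down (value of joint plunger above 0.0125 m), for 0.1 s.
At the end, for the whole second after the job is handed in: Each module present is in a socket, 3 mm from centre at most, upright, within 1.5 mm of fully home; a clamp is closed across its tab, pivot 3 to 21 mm above the tab's top edge, within 20 mm of its middle; the plunger was pushed and is up again (3 mm); all at rest (all of step 1 and value of joint plunger below 0.003 m and linear speed of each of module1, module2, module3, module4, clamp1, clamp2, clamp3, clamp4 below 0.03 m/s); the robot touches nothing.
It fails at once if a bystander is moved more than 40 mm (distance of any of driver, heatsink, capacitor, tape from where it was at the start of the episode above 0.04 m).
Of module1, module2, module3, module4 only 3 to 4 are there at a start; the rules pass over those that are not, and their reading is None.
At some moment in a run one of module1, module2, module3, module4 may be knocked a few centimetres aside while the robot is not near it.
It also fails if it takes over 210 s, if anything falls off the work surface, if the arm or the gripper's body presses on something with over 40 N, if the wrist force passes 120 N, or if a joint passes its speed limit or range.

## Working session

There is one attempt and no reset: what is moved stays moved. The work goes in short steps, Python scripts to look and compute and a shell command to move; the robot and the scene stay as the last step left them, time stands still between calls to the robot, and variables do not carry over. Pictures are saved under pics/ and viewed, at most 14 in all, crops included, and the job is handed in when it is done.

```bash
mkdir -p pics
cat > h.py <<'E'
import numpy as np, cv2
from plant import ctrl, imaging
def cal(n):
    c=imaging.get_calibration(n); f=200/np.tan(np.radians(c["fovy"])/2)
    return f,c["cx"],c["cy"],np.array(c["R"]),np.array(c["t"])
def ray(n,u,v):
    f,cx,cy,R,t=cal(n); return -R.T@t, R.T@np.array([(u-cx)/f,(v-cy)/f,1.])
def plane(n,u,v,z):
    o,d=ray(n,u,v); return o+d*(z-o[2])/d[2]
def proj(n,X):
    f,cx,cy,R,t=cal(n); p=R@np.array(X)+t; return f*p[0]/p[2]+cx, f*p[1]/p[2]+cy
def cloud(n,dep):
    f,cx,cy,R,t=cal(n); v,u=np.mgrid[:400,:640]
    P=np.stack([(u-cx)/f*dep,(v-cy)/f*dep,dep],-1); W=(P-t)@R; W[dep==0]=np.nan; return W
E
python3 - <<'E'
from h import *
for n in("side","top"):
    p,d=imaging.read_camera(n); cv2.imwrite(f"pics/{n}0.png",p); np.savez(f"{n}0.npz",p=p,d=d)
    f,cx,cy,R,t=cal(n); print(n,f,cx,cy,R.round(3).tolist(),(-R.T@t).round(3), (d>0).mean())
s=ctrl.get_state(); print({k:np.round(v,3).tolist() for k,v in s.items()})
E
```

```text
side 474.08585139253097 325.04324377963303 201.7174124151944 [[-0.966, -0.256, -0.018], [-0.125, 0.533, -0.837], [0.224, -0.806, -0.548]] [0.304 0.92  0.724] 0.99606640625
top 516.3926870503717 322.3362225618035 198.61616878594407 [[-0.019, -1.0, 0.021], [-0.995, 0.017, -0.097], [0.096, -0.023, -0.995]] [0.425 0.    1.311] 0.9958671875
{'time': 0.1, 'qpos': [-1.431, 0.287, 1.578, -0.0, 1.279, -0.15], 'dq': [0.002, -0.001, -0.003, -0.0, -0.0, -0.001], 'joint_efforts': [0.001, -40.729, -29.37, -0.0, 0.003, -0.0], 'eef_pos': [0.193, -0.646, 0.249], 'tcp_rot': [0.99, 0.144, 0.0, -0.001], 'contact_force': [0.135, -0.045, -0.032], 'wrist_torque': [-0.028, 0.006, -0.025], 'finger_force': 0.0, 'opening': 1.001}
```

View pics/top0.png

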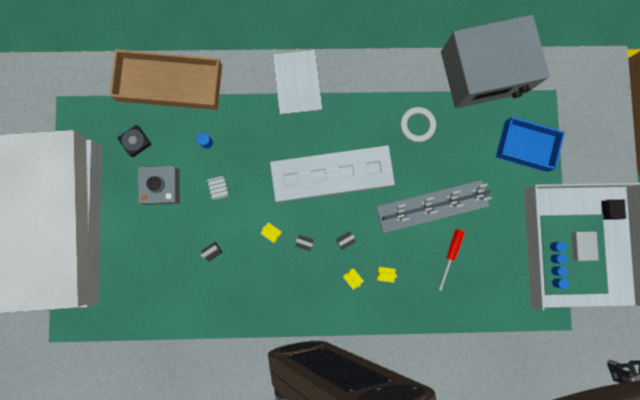

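View pics/side0.png

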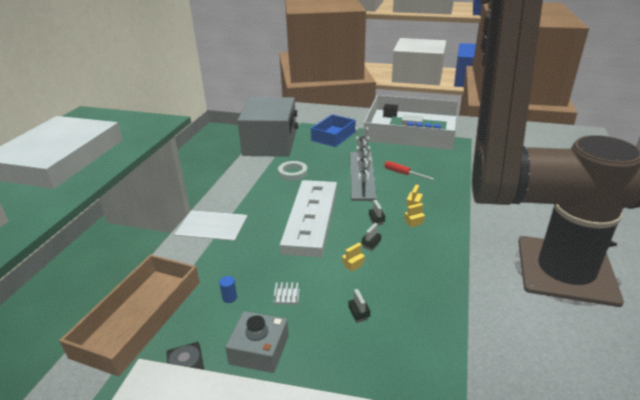

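The top view shows black modules with a metal tab at (211,251), (305,242) and (346,240). Three yellow look-alikes are at (271,232), (354,279) and (387,275), and I'll leave them alone. The board is at (332,173), the strip at (434,206), and the start box at (158,185). The side view agrees: modules at (378,212), (371,236) and (360,305).

An enlarged crop will confirm which are the modules.

Run:
```python
from h import *
p=np.load("top0.npz")["p"]; d=np.load("top0.npz")["d"]
c=cv2.resize(p[135:295,190:400],None,fx=3.8,fy=3.75,interpolation=cv2.INTER_CUBIC); cv2.imwrite("pics/crop1.png",c[:600,:800])
c=cv2.resize(p[170:240,370:500],None,fx=6,fy=6,interpolation=cv2.INTER_CUBIC); cv2.imwrite("pics/crop2.png",c)
W=cloud("top",d)
for (u,v) in[(211,251),(305,242),(346,240),(271,232)]:
    w=W[v-14:v+15,u-14:u+15].reshape(-1,3); m=w[:,2]>.012
    g=cv2.cvtColor(p[v-14:v+15,u-14:u+15],cv2.COLOR_BGR2HSV).reshape(-1,3)
    print((u,v),np.percentile(w[m,2],[5,50,95]).round(4),w[m].mean(0).round(4),m.sum())
    hi=w[:,2]>.042; print("  hi",hi.sum(),w[hi].mean(0).round(4))
    a=W[v-9:v+10,u-12:u+13,2]; print((a[::2]*1000).round().astype(int))
```

```text
(211, 251) [0.0221 0.0317 0.0585] [0.424  0.2449 0.037 ] 247
  hi 70 [0.4243 0.2461 0.0554]
[[ 6 -1  4  0  5 -2  3 -1  4  2  0 -2  3  1 27 30 28 13  3  3  4  2  2  0
   3]
 [ 2  6  2  9  2  4  0  0  4  5  0 31 30 30 31 38 31 26 14 -1  2 -3  0  0
  -1]
 [ 4  2  5  2  3 -3 -2  1 30 31 32 31 31 35 29 52 59 52 38 23  2 -1  0 -1
   6]
 [ 4  2  2  4  2 28 32 33 24 32 27 34 60 57 55 55 54 58 44 30 28 14  3 -1
   0]
 [ 2  5 30 33 31 32 28 29 29 59 58 58 56 56 53 46 28 26 31 28 31 31 22  7
   6]
 [ 5 -3  0 27 31 29 60 58 58 62 60 55 48 34 31 31 32 33 32 33 36 32 29 17
   2]
 [ 1 -1  6 55 54 57 58 55 56 49 34 28 32 32 29 33 30 31 35 26 17  5  5  0
   1]
 [ 1 -1  1 58 54 58 47 32 29 29 34 33 28 30 32 30 28 19  2  2  1  3  1  2
  -2]
 [ 3  1  2  2  7  4  1 31 30 31 31 37 29 28 16  1  0  5  3 -4  2  1  5  3
   0]
 [ 1  0  2  2  4  6  0  2 28 31 33 15  4  4  2  2 -3  1  4  4  9  1  1  0
   3]]
(305, 242) [0.0269 0.0312 0.059 ] [0.4412 0.0176 0.0367] 209
  hi 52 [0.4413 0.0174 0.056 ]
[[ 4  1  3 -1  3  1  5 -3  4  4  0  4  3  1 -6  1  1  1  1  0  2  3  7 -1
   2]
 [ 1  1  2 -2  0 -6 34 33 29 30  7 
[... 11118 characters left out ...]
    2
                     2                    1                    2
                     4]
 [                   1                    1                   -2
                    -3                   -1                    4
                     0                    0                    2
                     3                    2                   -1
                     5                   -2                   33
                    27                    6                    2
                     1                    2                   -1
                     5                    1                    1
                     3]]<stdin>:11: RuntimeWarning: invalid value encountered in cast
```

View pics/crop1.png

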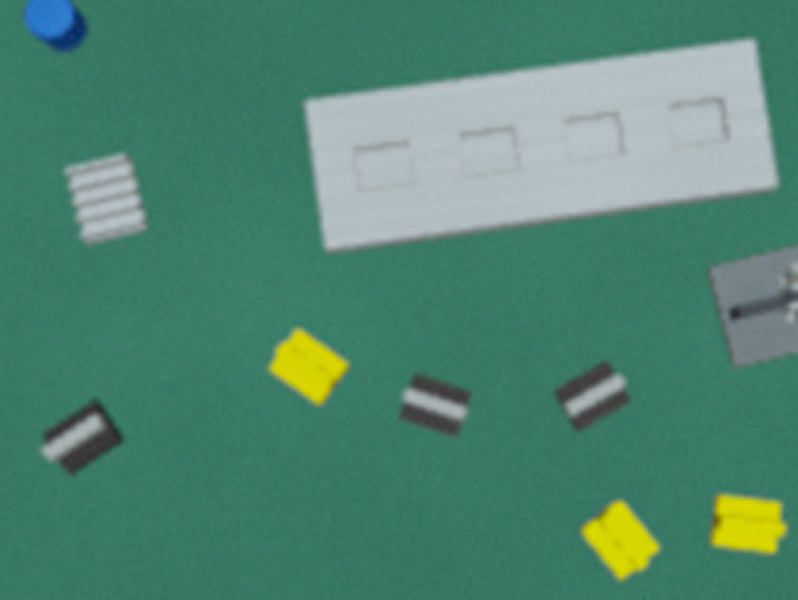

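View pics/crop2.png

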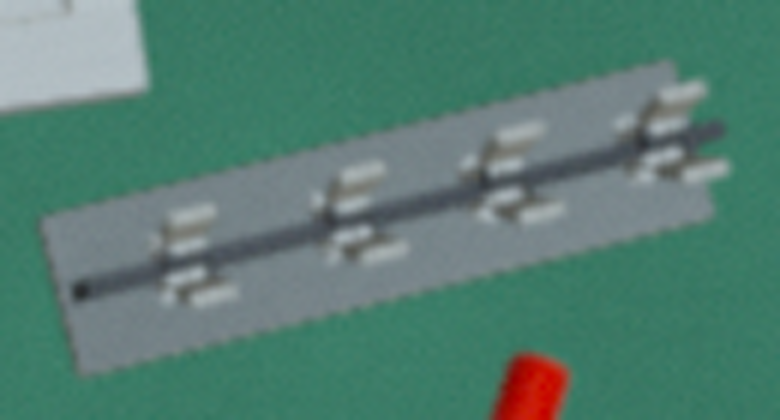

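```bash
cat >> h.py <<'E'
def pca(P):
    P=np.asarray(P)[:,:2]; c=P.mean(0); w,V=np.linalg.eigh(np.cov((P-c).T)); l=V[:,1]  # long axis
    return c, np.degrees(np.arctan2(l[1],l[0]))%180, np.sqrt(w*12)
def onplane(n,mask,z):
    vv,uu=np.nonzero(mask); o,_=ray(n,0,0); f,cx,cy,R,t=cal(n)
    D=np.stack([(uu-cx)/f,(vv-cy)/f,np.ones(len(uu))],-1)@R
    return o+D*((z-o[2])/D[:,2])[:,None]
def tab(n,p,d,near,rad=.045,zlo=.042,zhi=.075,ztop=.056):
    W=cloud(n,d); m=(W[...,2]>zlo)&(W[...,2]<zhi)&(np.hypot(W[...,0]-near[0],W[...,1]-near[1])<rad)
    c,a,s=pca(W[m]); c2,a2,s2=pca(onplane(n,m,ztop)); return c,c2,a,a2,s,W[m][:,2].mean(),m.sum()
E
cat > meas.py <<'E'
from h import *
S={n:(np.load(n+"0.npz")["p"],np.load(n+"0.npz")["d"]) for n in("top","side")}
for nm,near in dict(A=(.424,.246),B=(.441,.017),C=(.445,-.085)).items():
    for n in S:
        p,d=S[n]; print(nm,n,*[np.round(x,4) for x in tab(n,p,d,near)])
for n in S:
    p,d=S[n]; W=cloud(n,d); hsv=cv2.cvtColor(p,cv2.COLOR_BGR2HSV)
    m=(W[...,2]>.02)&(W[...,2]<.042)&(hsv[...,1]<60)&(hsv[...,2]>110)&(W[...,0]>.5)&(W[...,0]<.75)&(abs(W[...,1])<.22)
    k,lab,st,_=cv2.connectedComponentsWithStats(m.astype(np.uint8)); i=1+st[1:,4].argmax(); m=(lab==i)
    m=cv2.morphologyEx(m.astype(np.uint8),cv2.MORPH_CLOSE,np.ones((7,7)))>0
    P=onplane(n,m,.03); r=cv2.minAreaRect(P[:,:2].astype(np.float32)*1000); print("board",n,np.nanmedian(W[m][:,2]).round(4),r,pca(P))
    # clamps
    m=(W[...,2]>.075)&(W[...,2]<.14)&(W[...,0]>.4)&(W[...,0]<.68)&(W[...,1]<-.1)&(W[...,1]>-.5)
    P=W[m]; print("clamppts",len(P),pca(P), np.percentile(P[:,2],[50,95]))
    m2=(W[...,2]>.045)&(W[...,2]<.075)&(W[...,0]>.4)&(W[...,0]<.68)&(W[...,1]<-.1)&(W[...,1]>-.5)
    print("blade",pca(onplane(n,m2,.062)))
    # base plate
    m3=(W[...,2]>.006)&(W[...,2]<.02)&(hsv[...,1]<60)&(W[...,0]>.4)&(W[...,0]<.68)&(W[...,1]<-.1)&(W[...,1]>-.5)
    if n=="top":
        mm=cv2.morphologyEx((m3|m2|m).astype(np.uint8),cv2.MORPH_OPEN,np.ones((3,3)))
        print("base",cv2.minAreaRect(onplane(n,m3&(mm>0),.012)[:,:2].astype(np.float32)*1000))
    # plunger cap
    m=(W[...,2]>.065)&(W[...,2]<.09)&(W[...,0]>.45)&(W[...,0]<.65)&(W[...,1]<.48)&(W[...,1]>.28)
    q=onplane(n,m,.077); print("plunger",W[m].mean(0),q.mean(0),m.sum(),cv2.minEnclosingCircle(q[:,:2].astype(np.float32)))
    b=(W[...,2]>.04)&(W[...,2]<.06)&(W[...,0]>.45)&(W[...,0]<.68)&(W[...,1]<.48)&(W[...,1]>.28); print("box",W[b].mean(0))
E
python3 meas.py
```

```text
A top [0.4243 0.2461] [0.4243 0.2459] 123.7089 123.2586 [0.0089 0.0423] 0.0554 70
A side [0.4238 0.251 ] [0.4233 0.2541] 124.7987 119.5115 [0.0096 0.0441] 0.0528 119
B top [0.4413 0.0174] [0.4413 0.0174] 70.9384 70.9008 [0.0077 0.0402] 0.056 52
B side [0.4406 0.0208] [0.4399 0.0259] 68.29 77.1982 [0.0102 0.0451] 0.0521 92
C top [ 0.4452 -0.0849] [ 0.4452 -0.0849] 119.0653 119.0358 [0.0082 0.0405] 0.0566 55
C side [ 0.4441 -0.0802] [ 0.4434 -0.0751] 120.7879 113.3182 [0.0095 0.0448] 0.0525 65
board top 0.0302 ((613.3580932617188, -55.38008117675781), (101.38269805908203, 299.96844482421875), 7.147046089172363) (array([ 0.61347259, -0.05605981]), np.float64(97.14182677363472), array([0.10531957, 0.29936712]))
clamppts 488 (array([ 0.52957923, -0.31415768]), np.float64(103.09243077710381), array([0.04030938, 0.25984913])) [0.0945375  0.11320351]
blade (array([ 0.54105996, -0.32660566]), np.float64(113.44405118681155), array([0.07314645, 0.33986252]))
base ((577.2276611328125, -274.6612854003906), (180.4569854736328, 323.3835144042969), 12.896085739135742)
plunger [0.58940728 0.37560057 0.07694609] [0.58940299 0.37558734 0.077     ] 162 ((0.5892629623413086, 0.3756519556045532), 0.017363717779517174)
box [0.58843765 0.37436522 0.05051356]
board side 0.0303 ((612.0325317382812, -48.75018310546875), (102.24153900146484, 315.88739013671875), 7.086059093475342) (array([ 0.60977279, -0.03250839]), np.float64(97.26173152489125), array([0.10186165, 0.31226027]))
clamppts 304 (array([ 0.52437914, -0.30106128]), np.float64(102.84948025316577), array([0.0409349, 0.2590324])) [0.09288448 0.11139947]
blade (array([ 0.53277773, -0.29518518]), np.float64(112.24274040784252), array([0.0788833, 0.3610334]))
plunger [0.5889152  0.37994274 0.07670453] [0.58879302 0.38017544 0.077     ] 250 ((0.5890011787414551, 0.3801879286766052), 0.01953795924782753)
box [0.5855628  0.38717206 0.05053407]
```

The crops confirm three black modules with bare metal tabs. Tab heights measure 55–57 mm, so all three fit. The board, at (0.613,-0.055) with yaw 7.1°, matches 100×300×30 mm. Four clamps sit along the strip. I'll start toward module C, which is the one at (346,240).

```bash
cat > go.py <<'E'
# remaining shift/turn, in move units, from the measured pose to a target: x y z closing_angle_deg
import sys; from h import *; from scipy.spatial.transform import Rotation as Ro
s=ctrl.get_state(); R=Ro.from_quat(s["tcp_rot"]).as_matrix(); a=np.degrees(np.arctan2(R[1,1],R[0,1]))
print("t",round(s["time"],2),"tcp",np.round(s["eef_pos"],4),"close",round(a%180,2),"tilt",np.round(R[:2,2],4),"op",round(s["opening"],3),"F",np.round(s["contact_force"],1),"grip",round(s["finger_force"],1),"q6",round(s["qpos"][5],2))
if len(sys.argv)>4:
    T=[float(x) for x in sys.argv[1:5]]; D=(np.array(T[:3])-s["eef_pos"])/.15; r=((T[3]-a+90)%180-90)
    print("shift units",D.round(4),"turn deg",round(r,2),"units",round(r/90,4))
E
python3 - <<'E'
from h import *
for n in("top","side"):
    d=np.load(n+"0.npz")["d"]; W=cloud(n,d)
    m=(W[...,2]>.098)&(W[...,2]<.14)&(W[...,0]>.4)&(W[...,0]<.68)&(W[...,1]<-.1)&(W[...,1]>-.5); P=W[m]
    ax=np.array([np.cos(np.radians(103)),np.sin(np.radians(103))]); pe=np.array([ax[1],-ax[0]])
    c=P[:,:2].mean(0); s=(P[:,:2]-c)@ax; e=(P[:,:2]-c)@pe
    o=np.argsort(s); cuts=np.split(o,np.nonzero(np.diff(s[o])>.012)[0]+1)
    for k in cuts:
        if len(k)<5: continue
        h=[P[k][e[k]>np.median(e[k])],P[k][e[k]<=np.median(e[k])]]
        hi=[e[k].min(),e[k].max()]; mid=(np.array(hi).sum())/2; a=P[k][e[k]>mid]; b=P[k][e[k]<=mid]
        print(n,len(k),"mid",((a.mean(0)+b.mean(0))/2).round(4),"a",a.mean(0).round(4),"b",b.mean(0).round(4),"sep",((a-0).mean(0)-b.mean(0))[:2]@pe, "zmax",np.percentile(P[k][:,2],90).round(4), "s",s[k].min().round(3),s[k].max().round(3))
E
python3 -m handwheel '[0.112,0.249,0,0,0,0.0759,0.112,0.249,0,0,0,0.0759,0.112,0.249,0,0,0,0.0759,0.112,0.249,0,0,0,0.0759,0.112,0.249,0,0,0,0.0759]' 0.7 60
python3 -m handwheel '[0.112,0.249,0,0,0,0.0759,0.112,0.249,0,0,0,0.0759,0.112,0.249,0,0,0,0.0759,0.112,0.249,0,0,0,0.0759,0.112,0.249,0,0,0,0.0759]' >/dev/null
python3 -m handwheel '[0.112,0.249,0,0,0,0.0759,0.112,0.249,0,0,0,0.0759,0.112,0.249,0,0,0,0.0759,0.112,0.249,0,0,0,0.0759,0.112,0.249,0,0,0,0.0759]' >/dev/null
python3 -m handwheel '[0,0,0,0,0,0]' >/dev/null
python3 go.py 0.4452 -0.0849 0.15 29.0
```

```text
top 56 mid [ 0.5517 -0.4108  0.1078] a [ 0.566  -0.4072  0.1079] b [ 0.5374 -0.4145  0.1077] sep 0.02950573262408752 zmax 0.1129 s -0.109 -0.089
top 56 mid [ 0.5367 -0.3459  0.1083] a [ 0.5511 -0.3427  0.1083] b [ 0.5222 -0.3491  0.1083] sep 0.029580406834111932 zmax 0.1129 s -0.043 -0.022
top 55 mid [ 0.5218 -0.2828  0.1086] a [ 0.5364 -0.2795  0.1085] b [ 0.5071 -0.2861  0.1087] sep 0.03001262124280997 zmax 0.1127 s 0.023 0.041
top 54 mid [ 0.5063 -0.2159  0.1096] a [ 0.521  -0.2127  0.1095] b [ 0.4917 -0.2191  0.1096] sep 0.02993671732216736 zmax 0.1144 s 0.092 0.11
side 28 mid [ 0.55  -0.406  0.106] a [ 0.5643 -0.4027  0.1063] b [ 0.5356 -0.4094  0.1057] sep 0.02946430951504159 zmax 0.1124 s -0.118 -0.095
side 26 mid [ 0.5356 -0.3436  0.1071] a [ 0.5502 -0.34    0.1083] b [ 0.5209 -0.3473  0.1059] sep 0.030136590455151477 zmax 0.1115 s -0.052 -0.026
side 28 mid [ 0.5208 -0.2793  0.1073] a [ 0.5353 -0.2757  0.1078] b [ 0.5062 -0.2828  0.1068] sep 0.02999466955349257 zmax 0.1111 s 0.014 0.036
side 33 mid [ 0.5051 -0.2121  0.1073] a [ 0.5198 -0.2086  0.1069] b [ 0.4904 -0.2156  0.1076] sep 0.030164823733147113 zmax 0.1117 s 0.082 0.102
time: 0.52
eef_pos: [0.2772, -0.458, 0.2495]
tcp_rot: [0.902, 0.431, 0.0, -0.001]
contact_force: [1.4, 0.9, 0.7]
opening: 0.696
finger_force: 0.0
t 1.43 tcp [ 0.4461 -0.0806  0.25  ] close 29.76 tilt [0.0006 0.003 ] op 0.698 F [-1.1 -0.3 -0.8] grip 0.0 q6 -0.92
shift units [-0.0062 -0.029  -0.6669] turn deg -0.76 units -0.0084
```

```bash
python3 -m handwheel '[-0.0062,-0.029,-0.24,0,0,-0.0084,0,0,-0.24,0,0,0,0,0,-0.24,0,0,0,0,0,-0.24,0,0,0,0,0,-0.24,0,0,0]' >/dev/null
python3 -m handwheel '[0,0,-0.1,0,0,0,0,0,-0.1,0,0,0,0,0,-0.047,0,0,0,0,0,0,0,0,0]' >/dev/null
python3 go.py 0.4452 -0.0849 0.033 29.0
python3 -m handwheel '[0,0,0,0,0,0,0,0,0,0,0,0,0,0,0,0,0,0,0,0,0,0,0,0,0,0,0,0,0,0]' 0.2 60
python3 -m handwheel '[0,0,0,0,0,0,0,0,0,0,0,0,0,0,0,0,0,0]' 
python3 go.py 0.4452 -0.0849 0.033 29.0
```

```text
t 2.18 tcp [ 0.4424 -0.0905  0.0314] close 28.28 tilt [-0.0041  0.0018] op 0.699 F [ 0.3 -0.6 -0.6] grip 0.0 q6 -0.92
shift units [0.0185 0.0372 0.0104] turn deg 0.72 units 0.008
time: 2.6
eef_pos: [0.4454, -0.0916, 0.0349]
tcp_rot: [0.513, 0.859, 0.0, 0.002]
contact_force: [0.1, -0.2, 6.7]
opening: 0.357
finger_force: 61.5
time: 2.85
eef_pos: [0.4454, -0.0916, 0.0349]
tcp_rot: [0.513, 0.859, 0.0, 0.002]
contact_force: [-0.8, 1.2, 6.2]
opening: 0.355
finger_force: 61.5
t 2.85 tcp [ 0.4454 -0.0916  0.0349] close 28.32 tilt [ 0.003  -0.0015] op 0.355 F [-0.8  1.2  6.2] grip 61.5 q6 -0.92
shift units [-0.0011  0.0446 -0.0129] turn deg 0.68 units 0.0076
```

```bash
python3 -m handwheel '[0,0,0,0,0,0,0,0,0,0,0,0,0,0,0,0,0,0,-0.001,0.0446,0,0,0,0.0076,0,0,0,0,0,0]' 0.7 60 >/dev/null
python3 -m handwheel '[0,0,0,0,0,0,0,0,0,0,0,0,0,0,0,0,0,0,0,0,0,0,0,0,0,0,0,0,0,0]' >/dev/null
python3 go.py 0.4452 -0.0849 0.033 29.0
python3 -m handwheel '[0,0,0,0,0,0,0,0,0,0,0,0,0,0,0,0,0,0,0,0,0,0,0,0,0,0,0,0,0,0]' 0.2 60 >/dev/null
python3 -m handwheel '[0,0,0,0,0,0,0,0,0,0,0,0,0,0,0,0,0,0]' >/dev/null
python3 go.py 0.4452 -0.0849 0.033 29.0
```

```text
t 3.68 tcp [ 0.4438 -0.0843  0.0333] close 28.99 tilt [-0. -0.] op 0.7 F [-0.4 -0.6 -0.2] grip 0.0 q6 -0.92
shift units [ 0.0091 -0.0039 -0.0018] turn deg 0.01 units 0.0001
t 4.35 tcp [ 0.4442 -0.0844  0.0336] close 29.0 tilt [ 0.0007 -0.0004] op 0.357 F [ 0.2 -0.1  4.3] grip 61.1 q6 -0.92
shift units [ 0.0068 -0.003  -0.0039] turn deg 0.0 units 0.0
```

```bash
python3 -m handwheel '[0,0,0.277,0,0,0,0,0,0.277,0,0,0,0,0,0.277,0,0,0,0,0,0.277,0,0,0]' >/dev/null
python3 -m handwheel '[0.2313,-0.0065,0,0,0,-0.0486,0.2313,-0.0065,0,0,0,-0.0486,0.2313,-0.0065,0,0,0,-0.0486,0.2313,-0.0065,0,0,0,-0.0486,0.2313,-0.0065,0,0,0,-0.0486]' >/dev/null
python3 -m handwheel '[0,0,0,0,0,0,0,0,0,0,0,0,0,0,0,0,0,0]' >/dev/null
python3 go.py 0.6170 -0.0894 0.2 7.14
python3 - <<'E'
from h import *
z=np.load("top0.npz"); p,d=z["p"],z["d"]; W=cloud("top",d)
c=np.array([.6134,-.0556]); th=np.radians(97.14); y=np.array([np.cos(th),np.sin(th)]); x=np.array([y[1],-y[0]])
Z=np.nan_to_num(W[...,2],nan=.03); Q=onplane("top",np.ones((400,640),bool),.03).reshape(400,640,3)[...,:2]-c
e,s=Q@x,Q@y
for k in(105,35,-35,-105):
    r=(abs(e)<.03)&(abs(s-k/1000)<.028); m=r&(Z<.0235)
    print(k,m.sum()*2.4**2*1.0,"exp",28*36,"off x,y mm",(e[m].mean()*1e3).round(2),(s[m].mean()*1e3-k).round(2),"ext",np.percentile(e[m],[3,97]).round(4),np.percentile(s[m],[3,97]).round(4))
# board edges via top-face mask extents as function of the other axis
m=(Z>.022)&(Z<.045)&(p.min(2)>120)&(abs(e)<.07)&(abs(s)<.17)
for a,b,lim in((e,s,.13),(s,e,.04)):
    lo=[];hi=[]
    for q in np.arange(-lim,lim,.004):
        k=m&(abs(b-q)<.002)
        if k.any(): lo.append(a[k].min());hi.append(a[k].max())
    print("edge",np.mean(lo)*1e3,np.mean(hi)*1e3)
E
```

```text
t 5.35 tcp [ 0.6162 -0.0887  0.1978] close 7.17 tilt [-0.0034  0.001 ] op 0.36 F [-0.3  1.  -0.9] grip 60.7 q6 -0.43
shift units [ 0.0052 -0.0046  0.0144] turn deg -0.03 units -0.0004
105 881.28 exp 1008 off x,y mm 0.26 -0.04 ext [-0.0125  0.0129] [0.0883 0.1216]
35 904.3199999999999 exp 1008 off x,y mm 0.3 0.49 ext [-0.0128  0.0132] [0.0188 0.0525]
-35 846.7199999999999 exp 1008 off x,y mm -0.29 0.4 ext [-0.0129  0.0124] [-0.0511 -0.018 ]
-105 858.24 exp 1008 off x,y mm -0.01 1.04 ext [-0.0129  0.0128] [-0.1203 -0.0875]
edge -48.96276272972856 49.57915230007414
edge -148.62593296617734 149.30553310986562
```

```bash
python3 -m handwheel '[0.0067,-0.0033,-0.2,0,0,0,0,0,-0.2,0,0,0,0,0,-0.2,0,0,0,0,0,-0.2,0,0,0,0,0,0,0,0,0]' >/dev/null
python3 -m handwheel '[0,0,0,0,0,0,0,0,0,0,0,0,0,0,0,0,0,0,0,0,0,0,0,0,0,0,0,0,0,0]' >/dev/null
python3 go.py 0.6172 -0.0892 0.058 7.14
```

```text
t 6.18 tcp [ 0.6195 -0.09    0.0818] close 7.13 tilt [ 0.0036 -0.0011] op 0.357 F [-0.7 -0.3 -1.2] grip 60.6 q6 -0.43
shift units [-0.0153  0.0051 -0.1587] turn deg 0.01 units 0.0001
```

```bash
for i in 1 2 3 4; do python3 -m handwheel '[0,0,0,0,0,0,0,0,0,0,0,0]' >/dev/null; python3 go.py 0.6172 -0.0892 0.058 7.14; done
```

```text
t 6.35 tcp [ 0.6187 -0.0897  0.0802] close 7.13 tilt [ 0.0011 -0.0004] op 0.358 F [ 0.4  0.6 -1.2] grip 60.6 q6 -0.43
shift units [-0.0099  0.0032 -0.1483] turn deg 0.01 units 0.0001
t 6.52 tcp [ 0.6183 -0.0896  0.0795] close 7.13 tilt [-0.0001 -0.    ] op 0.356 F [-0.6  0.3 -0.5] grip 60.6 q6 -0.43
shift units [-0.0073  0.0026 -0.1431] turn deg 0.01 units 0.0001
t 6.68 tcp [ 0.6182 -0.0896  0.0793] close 7.13 tilt [-0.0003  0.0001] op 0.356 F [ 0.1 -0.3 -0.6] grip 60.6 q6 -0.43
shift units [-0.007   0.0026 -0.1421] turn deg 0.01 units 0.0002
t 6.85 tcp [ 0.6183 -0.0896  0.0794] close 7.13 tilt [-0.0002  0.0001] op 0.358 F [-0.2 -0.4 -1.2] grip 60.6 q6 -0.43
shift units [-0.0072  0.0026 -0.1426] turn deg 0.01 units 0.0001
```

```bash
python3 -m handwheel '[-0.0071,0.0026,-0.02,0,0,0,0,0,-0.03,0,0,0,0,0,-0.03,0,0,0,0,0,-0.03,0,0,0,0,0,-0.01,0,0,0]' >/dev/null
python3 -m handwheel '[0,0,0,0,0,0,0,0,0,0,0,0,0,0,0,0,0,0,0,0,0,0,0,0,0,0,0,0,0,0]' >/dev/null
python3 -m handwheel '[0,0,0,0,0,0,0,0,0,0,0,0,0,0,0,0,0,0,0,0,0,0,0,0,0,0,0,0,0,0]' >/dev/null
python3 go.py 0.6172 -0.0892 0.058 7.14
```

```text
t 8.1 tcp [ 0.6174 -0.0892  0.0615] close 7.12 tilt [0.0004 0.    ] op 0.354 F [ 2.2  0.3 -2.1] grip 60.6 q6 -0.43
shift units [-0.0012  0.     -0.0236] turn deg 0.02 units 0.0002
```

```bash
python3 -m handwheel '[0,0,-0.02,0,0,0,0,0,-0.02,0,0,0,0,0,-0.02,0,0,0,0,0,-0.015,0,0,0,0,0,0,0,0,0]' >/dev/null
python3 -m handwheel '[0,0,0,0,0,0,0,0,0,0,0,0,0,0,0,0,0,0,0,0,0,0,0,0,0,0,0,0,0,0]' >/dev/null
python3 -m handwheel '[0,0,0,0,0,0,0,0,0,0,0,0,0,0,0,0,0,0]' >/dev/null
python3 go.py 0.6172 -0.0892 0.0516 7.14
```

```text
t 9.18 tcp [ 0.6175 -0.0893  0.0516] close 7.14 tilt [-0.0005 -0.0001] op 0.361 F [-2.9  1.4  6.4] grip 61.6 q6 -0.43
shift units [-0.0018  0.0009 -0.0001] turn deg 0.0 units 0.0
```

```bash
python3 -m handwheel '[0,0,-0.012,0,0,0,0,0,0,0,0,0,0,0,0,0,0,0]' >/dev/null
python3 -m handwheel '[0,0,0,0,0,0,0,0,0,0,0,0,0,0,0,0,0,0,0,0,0,0,0,0,0,0,0,0,0,0]' 0.7 60 >/dev/null
python3 go.py
python3 -m handwheel '[0,0,0.25,0,0,0,0,0,0.25,0,0,0,0,0,0.25,0,0,0,0,0,0.25,0,0,0,-0.2,0.1,0,0,0,-0.05]' >/dev/null
python3 -m handwheel '[-0.2,0.13,0,0,0,-0.05,-0.2,0.13,0,0,0,-0.05,-0.2,0.13,0,0,0,-0.05,-0.2,0.13,0,0,0,-0.05,-0.1,0.05,0,0,0,-0.04]' >/dev/null
cat > look.py <<'E'
import sys; from h import *
tag=sys.argv[1]; S={n:imaging.read_camera(n) for n in("top","side")}
for n in S: cv2.imwrite(f"pics/{n}{tag}.png",S[n][0]); np.savez(f"{n}{tag}.npz",p=S[n][0],d=S[n][1])
for a in sys.argv[2:]:
    x,y,zl,zh,zt=[float(q) for q in a.split(",")]
    for n in S:
        try: print(n,a,*[np.round(q,4) for q in tab(n,*S[n],(x,y),.045,zl,zh,zt)])
        except Exception as e: print(n,a,"no",e)
E
python3 look.py 1 .4243,.246,.042,.075,.056 .4413,.0174,.042,.075,.056 .6178,-.09,.06,.09,.074
python3 -m handwheel '[0,0,0,0,0,0,0,0,0,0,0,0,0,0,0,0,0,0,0,0,0,0,0,0,0,0,0,0,0,0]' >/dev/null
python3 go.py .4413 .0174 .0335 -19.1
```

```text
t 9.85 tcp [ 0.6168 -0.0891  0.0478] close 7.12 tilt [-0.0013  0.0003] op 0.703 F [-0.3  0.2  0. ] grip 0.0 q6 -0.43
top .4243,.246,.042,.075,.056 [0.4247 0.2457] [0.4247 0.2456] 124.2266 123.3418 [0.0091 0.0423] 0.0554 70
side .4243,.246,.042,.075,.056 [0.4237 0.2513] [0.4231 0.2544] 124.6127 119.4244 [0.0094 0.0446] 0.0528 118
top .4413,.0174,.042,.075,.056 [nan nan] [nan nan] nan nan [nan nan] nan 0
side .4413,.0174,.042,.075,.056 [0.4408 0.0211] [0.4401 0.0261] 68.3831 77.1689 [0.0107 0.0449] 0.0522 92
top .6178,-.09,.06,.09,.074 [ 0.617  -0.0907] [ 0.6167 -0.0906] 96.6209 97.0425 [0.0094 0.0402] 0.0726 66
side .6178,-.09,.06,.09,.074 [ 0.6154 -0.0849] [ 0.6138 -0.08  ] 96.8019 101.3992 [0.0095 0.0442] 0.0707 50
t 11.2 tcp [0.4529 0.0108 0.1983] close 161.0 tilt [-0.0003  0.    ] op 0.698 F [ 0.3  0.4 -0.5] grip 0.0 q6 0.13
shift units [-0.0771  0.044  -1.099 ] turn deg -0.1 units -0.0011h.py:16: RuntimeWarning: Mean of empty slice.
  P=np.asarray(P)[:,:2]; c=P.mean(0); w,V=np.linalg.eigh(np.cov((P-c).T)); l=V[:,1]  # long axis
  ret = um.true_divide(
  avg = a.mean(axis, **keepdims_kw)
h.py:16: RuntimeWarning: Degrees of freedom <= 0 for slice
  P=np.asarray(P)[:,:2]; c=P.mean(0); w,V=np.linalg.eigh(np.cov((P-c).T)); l=V[:,1]  # long axis
  c *= np.true_divide(1, fact)
  c *= np.true_divide(1, fact)
h.py:24: RuntimeWarning: Mean of empty slice.
  c,a,s=pca(W[m]); c2,a2,s2=pca(onplane(n,m,ztop)); return c,c2,a,a2,s,W[m][:,2].mean(),m.sum()
  ret = ret.dtype.type(ret / rcount)
```

View pics/side1.png

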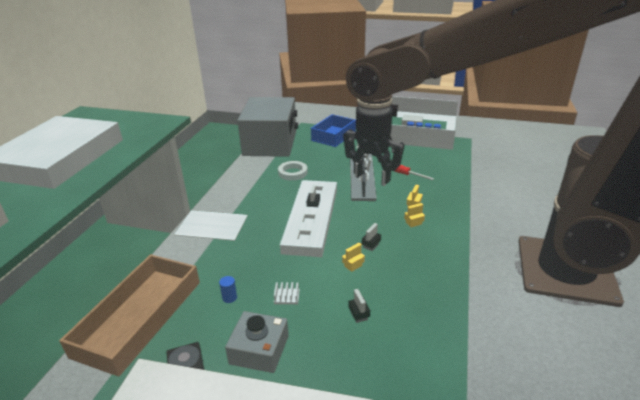

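Module C stands in socket 3 at (314,198) in the side view, and its tab top reads about 73 mm, so it is home. B hasn't moved, so I'll grasp it next.

```bash
python3 -m handwheel '[-0.04,0.022,-0.2,0,0,0,-0.0371,0.022,-0.25,0,0,0,0,0,-0.25,0,0,0,0,0,-0.25,0,0,0,0,0,-0.1,0,0,0]' >/dev/null
python3 -m handwheel '[0,0,-0.049,0,0,0,0,0,0,0,0,0,0,0,0,0,0,0,0,0,0,0,0,0,0,0,0,0,0,0]' >/dev/null
python3 -m handwheel '[0,0,0,0,0,0,0,0,0,0,0,0,0,0,0,0,0,0,0,0,0,0,0,0,0,0,0,0,0,0]' >/dev/null
python3 go.py .4413 .0174 .0335 -19.1
python3 -m handwheel '[0,0,0,0,0,0,0,0,0,0,0,0,0,0,0,0,0,0,0,0,0,0,0,0,0,0,0,0,0,0]' 0.2 60 >/dev/null
python3 -m handwheel '[0,0,0,0,0,0,0,0,0,0,0,0,0,0,0,0,0,0,0,0,0,0,0,0,0,0,0,0,0,0]' >/dev/null
python3 go.py .4413 .0174 .0335 -19.1
```

```text
t 12.45 tcp [0.4407 0.0179 0.0337] close 161.03 tilt [ 0.0003 -0.0001] op 0.701 F [ 0.4 -0.4  0.6] grip 0.0 q6 0.14
shift units [ 0.0037 -0.0033 -0.0016] turn deg -0.13 units -0.0015
t 13.28 tcp [0.441  0.0178 0.0339] close 161.03 tilt [ 0.0007 -0.0001] op 0.358 F [-0.6 -0.9  4.9] grip 60.9 q6 0.14
shift units [ 0.0018 -0.0028 -0.0024] turn deg -0.13 units -0.0014
```

```bash
python3 -m handwheel '[0,0,0.277,0,0,0,0,0,0.277,0,0,0,0,0,0.277,0,0,0,0,0,0.277,0,0,0]' >/dev/null
python3 -m handwheel '[0.2234,-0.0506,0,0,0,0.058,0.2234,-0.0506,0,0,0,0.058,0.2234,-0.0506,0,0,0,0.058,0.2234,-0.0506,0,0,0,0.058,0.2234,-0.0506,0,0,0,0.058]' >/dev/null
python3 -m handwheel '[0,0,0,0,0,0,0,0,-0.2,0,0,0,0,0,-0.2,0,0,0,0,0,-0.2,0,0,0,0,0,-0.2,0,0,0]' >/dev/null
python3 -m handwheel '[0,0,0,0,0,0,0,0,0,0,0,0,0,0,0,0,0,0,0,0,0,0,0,0,0,0,0,0,0,0]' >/dev/null
python3 -m handwheel '[0,0,0,0,0,0,0,0,0,0,0,0,0,0,0,0,0,0,0,0,0,0,0,0,0,0,0,0,0,0]' >/dev/null
python3 go.py .6086 -.0201 .0615 7.14
```

```text
t 15.28 tcp [ 0.6082 -0.0201  0.0799] close 7.13 tilt [ 0.0001 -0.    ] op 0.356 F [-1.5  0.5 -1.3] grip 60.3 q6 -0.32
shift units [ 0.0024 -0.0002 -0.1226] turn deg 0.01 units 0.0001
```

```bash
python3 -m handwheel '[0.0024,0,-0.03,0,0,0,0,0,-0.03,0,0,0,0,0,-0.03,0,0,0,0,0,-0.03,0,0,0,0,0,0,0,0,0]' >/dev/null
python3 -m handwheel '[0,0,0,0,0,0,0,0,0,0,0,0,0,0,0,0,0,0,0,0,0,0,0,0,0,0,0,0,0,0]' >/dev/null
python3 -m handwheel '[0,0,0,0,0,0,0,0,0,0,0,0,0,0,0,0,0,0]' >/dev/null
python3 go.py .6086 -.0201 .0519 7.14
python3 -m handwheel '[0,0,-0.02,0,0,0,0,0,-0.02,0,0,0,0,0,-0.02,0,0,0,0,0,-0.015,0,0,0,0,0,0,0,0,0]' >/dev/null
python3 -m handwheel '[0,0,0,0,0,0,0,0,0,0,0,0,0,0,0,0,0,0,0,0,0,0,0,0,0,0,0,0,0,0]' >/dev/null
python3 -m handwheel '[0,0,0,0,0,0,0,0,0,0,0,0,0,0,0,0,0,0]' >/dev/null
python3 go.py .6086 -.0201 .0519 7.14
```

```text
t 16.37 tcp [ 0.6088 -0.02    0.0619] close 7.13 tilt [0.0005 0.    ] op 0.361 F [ 1.9  0.4 -2.2] grip 60.4 q6 -0.32
shift units [-0.001  -0.0004 -0.0666] turn deg 0.01 units 0.0002
t 17.45 tcp [ 0.6089 -0.0201  0.0519] close 7.14 tilt [-0.0004 -0.0001] op 0.358 F [-2.6  1.1  7. ] grip 61.4 q6 -0.32
shift units [-0.0017  0.0002  0.    ] turn deg 0.0 units 0.0
```

```bash
python3 -m handwheel '[0,0,-0.012,0,0,0,0,0,0,0,0,0,0,0,0,0,0,0]' >/dev/null
python3 -m handwheel '[0,0,0,0,0,0,0,0,0,0,0,0,0,0,0,0,0,0,0,0,0,0,0,0,0,0,0,0,0,0]' 0.7 60 >/dev/null
python3 -m handwheel '[0,0,0.25,0,0,0,0,0,0.25,0,0,0,0,0,0.25,0,0,0,0,0,0.25,0,0,0]' >/dev/null
python3 -m handwheel '[-0.153,0.2217,0,0,0,0.0368,-0.153,0.2217,0,0,0,0.0368,-0.153,0.2217,0,0,0,0.0368,-0.153,0.2217,0,0,0,0.0368]' >/dev/null
python3 look.py 2 .4243,.246,.042,.075,.056 .6178,-.09,.06,.09,.074 .6090,-.0206,.06,.09,.074
python3 -m handwheel '[-0.153,0.2217,0,0,0,0.0368,-0.153,0.2217,0,0,0,0.0368,-0.153,0.2217,0,0,0,0.0368,-0.153,0.2217,0,0,0,0.0368]' >/dev/null
python3 -m handwheel '[0,0,0,0,0,0,0,0,0,0,0,0,0,0,0,0,0,0,0,0,0,0,0,0,0,0,0,0,0,0]' >/dev/null
python3 -m handwheel '[0,0,0,0,0,0,0,0,0,0,0,0,0,0,0,0,0,0]' >/dev/null
python3 go.py .4245 .2458 .0335 33.6
```

```text
top .4243,.246,.042,.075,.056 [0.4156 0.2607] [0.4156 0.2606] 167.7434 171.4469 [0.0063 0.0107] 0.056 12
side .4243,.246,.042,.075,.056 [0.4237 0.2512] [0.4231 0.2547] 124.4045 119.0816 [0.0098 0.0449] 0.0524 123
top .6178,-.09,.06,.09,.074 [ 0.6169 -0.091 ] [ 0.6168 -0.0909] 96.2634 96.2654 [0.0096 0.0406] 0.073 67
side .6178,-.09,.06,.09,.074 [ 0.6173 -0.0717] [ 0.6141 -0.0616] 102.6232 106.2587 [0.0006 0.0046] 0.0673 6
top .6090,-.0206,.06,.09,.074 [ 0.608  -0.0203] [ 0.6079 -0.0202] 98.0632 98.1756 [0.0093 0.04  ] 0.0729 66
side .6090,-.0206,.06,.09,.074 [ 0.6071 -0.015 ] [ 0.6059 -0.0113] 95.7945 99.5994 [0.0092 0.0493] 0.0714 59
t 19.88 tcp [0.4254 0.2454 0.1987] close 33.55 tilt [-0.0001 -0.0001] op 0.701 F [-0.3  0.4 -0.6] grip 0.0 q6 -0.27
shift units [-0.0061  0.0027 -1.1012] turn deg 0.05 units 0.0006
```

```bash
python3 -m handwheel '[-0.0061,0.0027,-0.2,0,0,0,0,0,-0.25,0,0,0,0,0,-0.25,0,0,0,0,0,-0.25,0,0,0,0,0,-0.1,0,0,0]' >/dev/null
python3 -m handwheel '[0,0,-0.05,0,0,0,0,0,0,0,0,0,0,0,0,0,0,0,0,0,0,0,0,0,0,0,0,0,0,0]' >/dev/null
python3 -m handwheel '[0,0,0,0,0,0,0,0,0,0,0,0,0,0,0,0,0,0,0,0,0,0,0,0,0,0,0,0,0,0]' >/dev/null
python3 go.py .4245 .2458 .0335 33.6
python3 -m handwheel '[0,0,0,0,0,0,0,0,0,0,0,0,0,0,0,0,0,0,0,0,0,0,0,0,0,0,0,0,0,0]' 0.2 60 >/dev/null
python3 -m handwheel '[0,0,0,0,0,0,0,0,0,0,0,0,0,0,0,0,0,0,0,0,0,0,0,0,0,0,0,0,0,0]' >/dev/null
python3 go.py .4245 .2458 .0335 33.6
```

```text
t 21.13 tcp [0.4241 0.2464 0.0339] close 33.63 tilt [0.0003 0.0001] op 0.699 F [0.7 0.5 0.3] grip 0.0 q6 -0.27
shift units [ 0.0026 -0.004  -0.0026] turn deg -0.03 units -0.0003
t 21.97 tcp [0.4244 0.2465 0.034 ] close 33.62 tilt [0.0007 0.0002] op 0.355 F [ 1.7 -0.   3.6] grip 61.4 q6 -0.27
shift units [ 0.0007 -0.0046 -0.0034] turn deg -0.02 units -0.0002
```

```bash
python3 -m handwheel '[0,0,0.277,0,0,0,0,0,0.277,0,0,0,0,0,0.277,0,0,0,0,0,0.277,0,0,0]' >/dev/null
python3 -m handwheel '[0.1464,-0.1648,0,0,0,-0.0368,0.1464,-0.1648,0,0,0,-0.0368,0.1464,-0.1648,0,0,0,-0.0368,0.1464,-0.1648,0,0,0,-0.0368]' >/dev/null
python3 -m handwheel '[0.1464,-0.1648,0,0,0,-0.0368,0.1464,-0.1648,0,0,0,-0.0368,0.1464,-0.1648,0,0,0,-0.0368,0.1464,-0.1648,0,0,0,-0.0368]' >/dev/null
python3 -m handwheel '[0,0,0,0,0,0,0,0,-0.2,0,0,0,0,0,-0.2,0,0,0,0,0,-0.2,0,0,0,0,0,-0.2,0,0,0]' >/dev/null
python3 -m handwheel '[0,0,0,0,0,0,0,0,0,0,0,0,0,0,0,0,0,0,0,0,0,0,0,0,0,0,0,0,0,0]' >/dev/null
python3 -m handwheel '[0,0,0,0,0,0,0,0,0,0,0,0,0,0,0,0,0,0,0,0,0,0,0,0,0,0,0,0,0,0]' >/dev/null
python3 go.py .6000 .0488 .0620 7.14
```

```text
t 24.22 tcp [0.5998 0.0486 0.0801] close 7.13 tilt [ 0.0001 -0.    ] op 0.354 F [ 0.7 -0.1  0.1] grip 60.8 q6 -0.21
shift units [ 0.0015  0.0013 -0.1204] turn deg 0.01 units 0.0001
```

```bash
python3 -m handwheel '[0.0015,0.0013,-0.03,0,0,0,0,0,-0.03,0,0,0,0,0,-0.03,0,0,0,0,0,-0.03,0,0,0,0,0,0,0,0,0]' >/dev/null
python3 -m handwheel '[0,0,0,0,0,0,0,0,0,0,0,0,0,0,0,0,0,0,0,0,0,0,0,0,0,0,0,0,0,0]' >/dev/null
python3 -m handwheel '[0,0,0,0,0,0,0,0,0,0,0,0,0,0,0,0,0,0]' >/dev/null
python3 go.py .6000 .0488 .0520 7.14
python3 -m handwheel '[0,0,-0.02,0,0,0,0,0,-0.02,0,0,0,0,0,-0.02,0,0,0,0,0,-0.015,0,0,0,0,0,0,0,0,0]' >/dev/null
python3 -m handwheel '[0,0,0,0,0,0,0,0,0,0,0,0,0,0,0,0,0,0,0,0,0,0,0,0,0,0,0,0,0,0]' >/dev/null
python3 -m handwheel '[0,0,0,0,0,0,0,0,0,0,0,0,0,0,0,0,0,0]' >/dev/null
python3 go.py .6000 .0488 .0520 7.14
```

```text
t 25.3 tcp [0.6001 0.0488 0.062 ] close 7.13 tilt [0.0005 0.    ] op 0.36 F [ 1.8  0.1 -1.6] grip 60.9 q6 -0.21
shift units [-0.0008 -0.0002 -0.0668] turn deg 0.01 units 0.0002
t 26.38 tcp [0.6002 0.0488 0.052 ] close 7.14 tilt [-0.0006 -0.0001] op 0.357 F [-1.9  0.9  6.6] grip 61.9 q6 -0.21
shift units [-0.0014  0.0002 -0.0002] turn deg 0.0 units 0.0001
```

```bash
python3 -m handwheel '[0,0,-0.012,0,0,0,0,0,0,0,0,0,0,0,0,0,0,0]' >/dev/null
python3 -m handwheel '[0,0,0,0,0,0,0,0,0,0,0,0,0,0,0,0,0,0,0,0,0,0,0,0,0,0,0,0,0,0]' 0.75 60 >/dev/null
python3 -m handwheel '[0,0,0.25,0,0,0,0,0,0.25,0,0,0,0,0,0.25,0,0,0,0,0,0.25,0,0,0]' >/dev/null
python3 -m handwheel '[-0.0897,-0.2523,0,0,0,0.0093,-0.0897,-0.2523,0,0,0,0.0093,-0.0897,-0.2523,0,0,0,0.0093,-0.0897,-0.2523,0,0,0,0.0093,-0.0897,-0.2523,0,0,0,0.0093]' >/dev/null
python3 -m handwheel '[-0.0897,-0.2523,0,0,0,0.0093,-0.0897,-0.2523,0,0,0,0.0093,0,0,0,0,0,0,0,0,0,0,0,0,0,0,0,0,0,0]' >/dev/null
python3 -m handwheel '[0,0,0,0,0,0,0,0,0,0,0,0,0,0,0,0,0,0,0,0,0,0,0,0,0,0,0,0,0,0]' >/dev/null
python3 look.py 3 .6001,.0488,.06,.09,.074 .6178,-.09,.06,.09,.074 .6090,-.0206,.06,.09,.074
python3 go.py .5057 -.2160 .099 13
```

```text
top .6001,.0488,.06,.09,.074 [0.5995 0.0488] [0.5994 0.0487] 97.63 98.0068 [0.0093 0.0412] 0.0729 70
side .6001,.0488,.06,.09,.074 [0.5983 0.0548] [0.5971 0.0583] 96.1511 101.2304 [0.0093 0.0438] 0.0713 66
top .6178,-.09,.06,.09,.074 [ 0.6169 -0.0907] [ 0.6167 -0.0906] 96.8474 96.9907 [0.0096 0.04  ] 0.0727 68
side .6178,-.09,.06,.09,.074 [ 0.6154 -0.0843] [ 0.6138 -0.0793] 95.7346 100.8958 [0.0091 0.0437] 0.0707 51
top .6090,-.0206,.06,.09,.074 [ 0.6081 -0.0202] [ 0.608  -0.0202] 97.9547 98.1776 [0.0093 0.0391] 0.0733 65
side .6090,-.0206,.06,.09,.074 [ 0.6071 -0.0154] [ 0.6059 -0.0119] 95.102 99.2474 [0.0096 0.0474] 0.0715 59
t 28.73 tcp [ 0.506  -0.2157  0.1989] close 13.03 tilt [ 0. -0.] op 0.747 F [ 0.2 -0.9  0.3] grip 0.0 q6 -0.81
shift units [-0.0018 -0.002  -0.6658] turn deg -0.03 units -0.0003
```

View pics/side3.png

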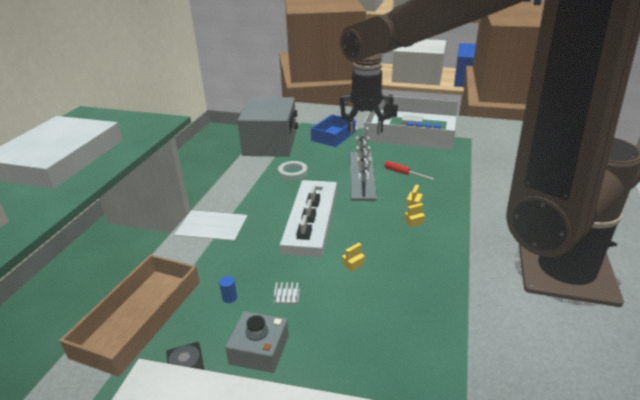

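All three modules are seated in the board at about (306,215) in the side view, with no black modules left on the bench. Next is the nearest clamp.

```bash
python3 -m handwheel '[-0.0018,-0.002,-0.2,0,0,0,0,0,-0.2,0,0,0,0,0,-0.2,0,0,0,0,0,-0.066,0,0,0,0,0,0,0,0,0]' >/dev/null
python3 -m handwheel '[0,0,0,0,0,0,0,0,0,0,0,0,0,0,0,0,0,0,0,0,0,0,0,0,0,0,0,0,0,0]' >/dev/null
python3 -m handwheel '[0,0,0,0,0,0,0,0,0,0,0,0,0,0,0,0,0,0,0,0,0,0,0,0,0,0,0,0,0,0]' >/dev/null
python3 go.py .5057 -.2160 .099 13
python3 -m handwheel '[0,0,0,0,0,0,0,0,0,0,0,0,0,0,0,0,0,0,0,0,0,0,0,0,0,0,0,0,0,0]' 0.1 70 
python3 -m handwheel '[0,0,0,0,0,0,0,0,0,0,0,0,0,0,0,0,0,0,0,0,0,0,0,0,0,0,0,0,0,0]' >/dev/null
python3 go.py .5057 -.2160 .099 13
```

```text
t 29.98 tcp [ 0.5055 -0.2164  0.0989] close 12.98 tilt [-0.0001  0.0001] op 0.749 F [-0.1  0.1 -0.3] grip 0.0 q6 -0.82
shift units [0.0014 0.0027 0.0004] turn deg 0.02 units 0.0002
time: 30.4
eef_pos: [0.5054, -0.2163, 0.0988]
tcp_rot: [0.623, 0.783, -0.0, -0.0]
contact_force: [-0.4, 0.8, -0.0]
opening: 0.256
finger_force: 73.1
t 30.82 tcp [ 0.5055 -0.2164  0.0989] close 12.98 tilt [-0.0002  0.0001] op 0.258 F [-0.2 -1.2 -0.7] grip 73.1 q6 -0.82
shift units [0.0016 0.0025 0.0005] turn deg 0.02 units 0.0002
```

```bash
python3 -m handwheel '[0,0,0.1,0,0,0,0,0,0.2,0,0,0,0,0,0.2,0,0,0,0,0,0.17,0,0,0]' >/dev/null
python3 -m handwheel '[0.149,0.1692,0,0,0,-0.013,0.149,0.1692,0,0,0,-0.013,0.149,0.1692,0,0,0,-0.013,0.149,0.1692,0,0,0,-0.013,0.149,0.1692,0,0,0,-0.013]' >/dev/null
python3 -m handwheel '[0,0,0,0,0,0,0,0,0,0,0,0,0,0,0,0,0,0,0,0,0,0,0,0,0,0,0,0,0,0]' >/dev/null
python3 -m handwheel '[0,0,0,0,0,0,0,0,0,0,0,0,0,0,0,0,0,0,0,0,0,0,0,0,0,0,0,0,0,0]' >/dev/null
python3 look.py 4
python3 go.py .6173 -.0898 .111 7.14
python3 - <<'E'
from h import *
i=cv2.imread("pics/side4.png"); u,v=[int(q) for q in proj("side",(.6173,-.0898,.13))]; print(u,v)
cv2.imwrite("pics/c4.png",cv2.resize(i[v-70:v+50,u-80:u+80],None,fx=4.5,fy=4.5,interpolation=cv2.INTER_CUBIC))
E
```

```text
t 32.5 tcp [ 0.6173 -0.0896  0.1995] close 7.13 tilt [0. 0.] op 0.26 F [ 0.   0.2 -1.4] grip 73.0 q6 -0.43
shift units [ 3.000e-04 -1.600e-03 -5.899e-01] turn deg 0.01 units 0.0001
312 170
```

View pics/c4.png

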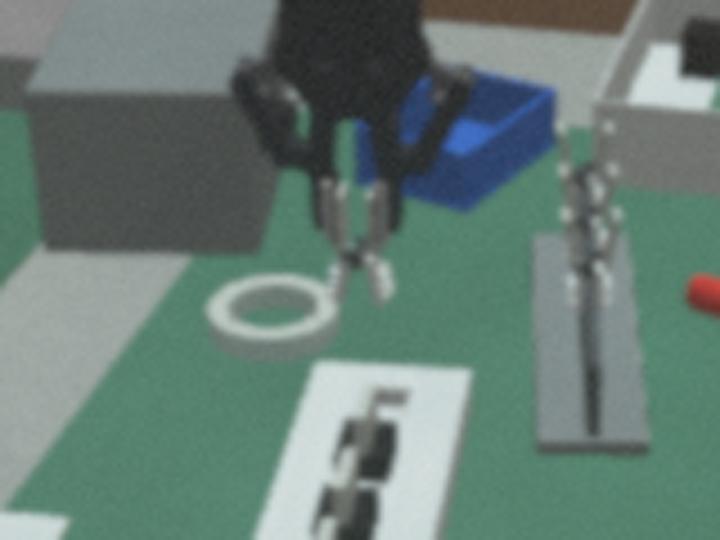

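The clamp is held upright with its jaws open, centred at about (360,260) in the crop and above the module. I'll lower it onto the tab.

```bash
python3 -m handwheel '[0,0,-0.15,0,0,0,0,0,-0.15,0,0,0,0,0,-0.1,0,0,0,0,0,-0.1,0,0,0,0,0,-0.09,0,0,0]' >/dev/null
python3 -m handwheel '[0,0,0,0,0,0,0,0,0,0,0,0,0,0,0,0,0,0,0,0,0,0,0,0,0,0,0,0,0,0]' >/dev/null
python3 -m handwheel '[0,0,0,0,0,0,0,0,0,0,0,0,0,0,0,0,0,0,0,0,0,0,0,0,0,0,0,0,0,0]' >/dev/null
python3 go.py .6173 -.0898 .111 7.14
python3 -m handwheel '[0,0,0,0,0,0,0,0,0,0,0,0,0,0,0,0,0,0,0,0,0,0,0,0,0,0,0,0,0,0]' 0.75 70 
python3 -m handwheel '[0,0,0,0,0,0,0,0,0,0,0,0,0,0,0,0,0,0]' >/dev/null
python3 go.py
python3 -m handwheel '[0,0,0.15,0,0,0,0,0,0.15,0,0,0,0,0,0.15,0,0,0,0,0,0.15,0,0,0]' >/dev/null
python3 -m handwheel '[-0.1076,-0.2517,0,0,0,0.0093,-0.1076,-0.2517,0,0,0,0.0093,-0.1076,-0.2517,0,0,0,0.0093,-0.1076,-0.2517,0,0,0,0.0093,0,0,0,0,0,0]' >/dev/null
python3 look.py 5 .6173,-.09,.1,.14,.124
python3 - <<'E'
from h import *
z=np.load("top5.npz"); W=cloud("top",z["d"])
m=(np.hypot(W[...,0]-.6173,W[...,1]+.09)<.03)&(W[...,2]>.1)&(W[...,2]<.15); print(W[m].mean(0),np.percentile(W[m][:,2],[50,90]))
i=cv2.imread("pics/side5.png"); u,v=[int(q) for q in proj("side",(.6173,-.0898,.08))]
cv2.imwrite("pics/c5.png",cv2.resize(i[v-45:v+45,u-60:u+60],None,fx=6,fy=6,interpolation=cv2.INTER_CUBIC))
E
python3 go.py .5212 -.2828 .099 13
```

```text
t 33.75 tcp [ 0.6172 -0.0895  0.111 ] close 7.14 tilt [-0.  0.] op 0.256 F [ 1.1  1.2 -1. ] grip 73.0 q6 -0.43
shift units [ 0.0003 -0.0022  0.    ] turn deg 0.0 units 0.0
time: 34.17
eef_pos: [0.6174, -0.0896, 0.1111]
tcp_rot: [0.662, 0.75, 0.0, 0.0]
contact_force: [0.7, 0.1, 0.4]
opening: 0.749
finger_force: 0.0
t 34.42 tcp [ 0.6173 -0.0895  0.111 ] close 7.14 tilt [ 0.0001 -0.    ] op 0.75 F [-0.4 -0.5  0.1] grip 0.0 q6 -0.43
top .6173,-.09,.1,.14,.124 [ 0.6215 -0.089 ] [ 0.6203 -0.0885] 4.593 4.6517 [0.0191 0.0481] 0.1172 63
side .6173,-.09,.1,.14,.124 [ 0.618  -0.0853] [ 0.6128 -0.0686] 5.8502 131.0537 [0.0209 0.049 ] 0.1138 64
[ 0.62146601 -0.08897722  0.11720049] [0.11944561 0.1238076 ]
t 35.27 tcp [ 0.5521 -0.2419  0.201 ] close 10.28 tilt [0.0002 0.0004] op 0.752 F [-0.3  0.7  0.2] grip 0.0 q6 -0.76
shift units [-0.2059 -0.2726 -0.68  ] turn deg 2.72 units 0.0302
```

View pics/c5.png

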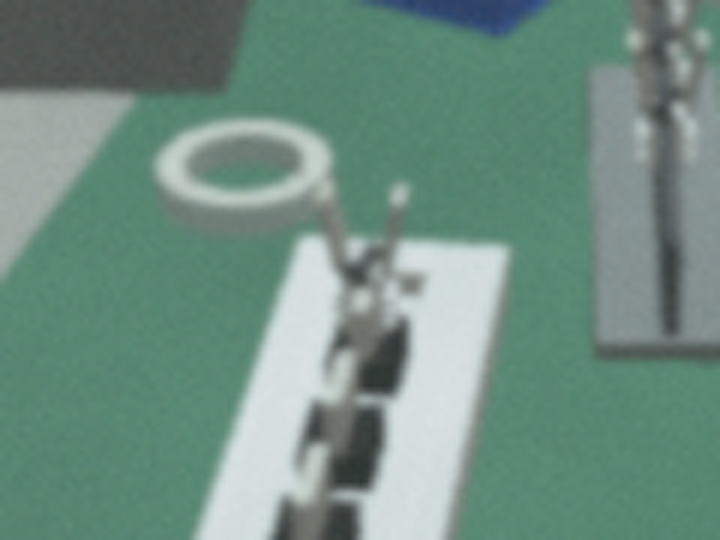

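Clamp 1 is closed on module C's tab at (365,290) in the crop, handles upright. Its handle tops are at 124 mm, so the pivot is about 86 mm up (target 86). Next is clamp 2, for module B.

```bash
python3 -m handwheel '[-0.105,-0.141,0,0,0,0.014,-0.105,-0.141,0,0,0,0.014,0,0,-0.1,0,0,0,0,0,-0.2,0,0,0,0,0,0,0,0,0]' >/dev/null
python3 -m handwheel '[0,0,0,0,0,0,0,0,0,0,0,0,0,0,0,0,0,0,0,0,0,0,0,0,0,0,0,0,0,0]' >/dev/null
python3 -m handwheel '[0,0,0,0,0,0,0,0,0,0,0,0,0,0,0,0,0,0,0,0,0,0,0,0,0,0,0,0,0,0]' >/dev/null
python3 go.py .5212 -.2828 .099 13
```

```text
t 36.52 tcp [ 0.5212 -0.2829  0.156 ] close 12.99 tilt [-0.0001  0.0001] op 0.754 F [-0.6  0.6 -1.4] grip 0.0 q6 -0.9
shift units [ 3.000e-04  5.000e-04 -3.798e-01] turn deg 0.01 units 0.0001
```

```bash
python3 -m handwheel '[0,0,-0.15,0,0,0,0,0,-0.15,0,0,0,0,0,-0.08,0,0,0,0,0,0,0,0,0,0,0,0,0,0,0]' >/dev/null
python3 -m handwheel '[0,0,0,0,0,0,0,0,0,0,0,0,0,0,0,0,0,0,0,0,0,0,0,0,0,0,0,0,0,0]' >/dev/null
python3 -m handwheel '[0,0,0,0,0,0,0,0,0,0,0,0,0,0,0,0,0,0,0,0,0,0,0,0,0,0,0,0,0,0]' 0.1 70 >/dev/null
python3 -m handwheel '[0,0,0,0,0,0,0,0,0,0,0,0,0,0,0,0,0,0,0,0,0,0,0,0,0,0,0,0,0,0]' >/dev/null
python3 go.py .5212 -.2828 .099 13
python3 -m handwheel '[0,0,0.1,0,0,0,0,0,0.2,0,0,0,0,0,0.2,0,0,0,0,0,0.17,0,0,0]' >/dev/null
python3 -m handwheel '[0.0834,0.2501,0,0,0,-0.0093,0.0834,0.2501,0,0,0,-0.0093,0.0834,0.2501,0,0,0,-0.0093,0.0834,0.2501,0,0,0,-0.0093,0.0834,0.2501,0,0,0,-0.0093]' >/dev/null
python3 -m handwheel '[0.0834,0.2501,0,0,0,-0.0093,0.0834,0.2501,0,0,0,-0.0093,0,0,0,0,0,0,0,0,0,0,0,0,0,0,0,0,0,0]' >/dev/null
python3 -m handwheel '[0,0,0,0,0,0,0,0,0,0,0,0,0,0,0,0,0,0,0,0,0,0,0,0,0,0,0,0,0,0]' >/dev/null
python3 -m handwheel '[0,0,0,0,0,0,0,0,0,0,0,0,0,0,0,0,0,0,0,0,0,0,0,0,0,0,0,0,0,0]' >/dev/null
python3 go.py .6087 -.0202 .111 7.14
```

```text
t 38.18 tcp [ 0.5212 -0.2828  0.099 ] close 13.0 tilt [-0.  0.] op 0.254 F [ 0.4 -0.3  0.2] grip 73.1 q6 -0.9
shift units [-0.0002  0.0001  0.0002] turn deg -0.0 units -0.0
t 40.18 tcp [ 0.6088 -0.0201  0.1995] close 7.15 tilt [0. 0.] op 0.251 F [-1.4  0.7 -0.3] grip 73.0 q6 -0.32
shift units [-6.000e-04 -4.000e-04 -5.899e-01] turn deg -0.01 units -0.0002
```

```bash
python3 -m handwheel '[0,0,-0.15,0,0,0,0,0,-0.15,0,0,0,0,0,-0.1,0,0,0,0,0,-0.1,0,0,0,0,0,-0.09,0,0,0]' >/dev/null
python3 -m handwheel '[0,0,0,0,0,0,0,0,0,0,0,0,0,0,0,0,0,0,0,0,0,0,0,0,0,0,0,0,0,0]' >/dev/null
python3 -m handwheel '[0,0,0,0,0,0,0,0,0,0,0,0,0,0,0,0,0,0,0,0,0,0,0,0,0,0,0,0,0,0]' >/dev/null
python3 go.py .6087 -.0202 .111 7.14
python3 -m handwheel '[0,0,0,0,0,0,0,0,0,0,0,0,0,0,0,0,0,0,0,0,0,0,0,0,0,0,0,0,0,0]' 0.75 70 >/dev/null
python3 -m handwheel '[0,0,0,0,0,0,0,0,0,0,0,0,0,0,0,0,0,0]' >/dev/null
python3 go.py
python3 -m handwheel '[0,0,0.15,0,0,0,0,0,0.15,0,0,0,0,0,0.15,0,0,0,0,0,0.15,0,0,0]' >/dev/null
python3 -m handwheel '[-0.0539,-0.2413,0,0,0,0.0072,-0.0539,-0.2413,0,0,0,0.0072,-0.0539,-0.2413,0,0,0,0.0072,-0.0539,-0.2413,0,0,0,0.0072,-0.0539,-0.2413,0,0,0,0.0072]' >/dev/null
python3 -m handwheel '[-0.0539,-0.2413,0,0,0,0.0072,-0.0539,-0.2413,0,0,0,0.0072,-0.0539,-0.2413,0,0,0,0.0072,-0.0539,-0.2413,0,0,0,0.0072,0,0,0,0,0,0]' >/dev/null
python3 -m handwheel '[0,0,-0.1,0,0,0,0,0,-0.2,0,0,0,0,0,0,0,0,0,0,0,0,0,0,0]' >/dev/null
python3 -m handwheel '[0,0,0,0,0,0,0,0,0,0,0,0,0,0,0,0,0,0,0,0,0,0,0,0,0,0,0,0,0,0]' >/dev/null
python3 -m handwheel '[0,0,0,0,0,0,0,0,0,0,0,0,0,0,0,0,0,0]' >/dev/null
python3 look.py 6 .6087,-.0202,.1,.14,.124 .6173,-.09,.1,.14,.124
python3 go.py .5361 -.3459 .099 13
```

```text
t 41.43 tcp [ 0.6088 -0.0202  0.111 ] close 7.14 tilt [-0.  0.] op 0.254 F [ 0.  -0.5 -1. ] grip 73.0 q6 -0.32
shift units [-0.0004  0.0001 -0.    ] turn deg -0.0 units -0.0
t 42.1 tcp [ 0.6088 -0.0202  0.111 ] close 7.15 tilt [ 0.0001 -0.    ] op 0.752 F [1.3 0.1 0.3] grip 0.0 q6 -0.32
top .6087,-.0202,.1,.14,.124 [ 0.6131 -0.0211] [ 0.6121 -0.0209] 7.3992 7.6474 [0.0184 0.0479] 0.1175 63
side .6087,-.0202,.1,.14,.124 [ 0.61   -0.0167] [ 0.6051 -0.0017] 5.3826 131.6363 [0.0222 0.0494] 0.1141 71
top .6173,-.09,.1,.14,.124 [ 0.6216 -0.0887] [ 0.6206 -0.0883] 4.651 4.5 [0.0193 0.0476] 0.1178 63
side .6173,-.09,.1,.14,.124 [ 0.6181 -0.0856] [ 0.613  -0.0694] 4.7625 136.0135 [0.0212 0.0495] 0.1141 62
t 44.37 tcp [ 0.536 -0.346  0.156] close 12.98 tilt [-0.0001  0.0001] op 0.747 F [-0.7 -0.3 -0.2] grip 0.0 q6 -0.96
shift units [ 0.0007  0.0005 -0.3798] turn deg 0.02 units 0.0003
```

```bash
python3 -m handwheel '[0,0,-0.15,0,0,0,0,0,-0.15,0,0,0,0,0,-0.08,0,0,0,0,0,0,0,0,0,0,0,0,0,0,0]' >/dev/null
python3 -m handwheel '[0,0,0,0,0,0,0,0,0,0,0,0,0,0,0,0,0,0,0,0,0,0,0,0,0,0,0,0,0,0]' >/dev/null
python3 -m handwheel '[0,0,0,0,0,0,0,0,0,0,0,0,0,0,0,0,0,0,0,0,0,0,0,0,0,0,0,0,0,0]' 0.1 70 >/dev/null
python3 -m handwheel '[0,0,0,0,0,0,0,0,0,0,0,0,0,0,0,0,0,0,0,0,0,0,0,0,0,0,0,0,0,0]' >/dev/null
python3 go.py .5361 -.3459 .099 13
python3 -m handwheel '[0,0,0.1,0,0,0,0,0,0.2,0,0,0,0,0,0.2,0,0,0,0,0,0.17,0,0,0]' >/dev/null
python3 -m handwheel '[0.0427,0.2632,0,0,0,-0.0065,0.0427,0.2632,0,0,0,-0.0065,0.0427,0.2632,0,0,0,-0.0065,0.0427,0.2632,0,0,0,-0.0065,0.0427,0.2632,0,0,0,-0.0065]' >/dev/null
python3 -m handwheel '[0.0427,0.2632,0,0,0,-0.0065,0.0427,0.2632,0,0,0,-0.0065,0.0427,0.2632,0,0,0,-0.0065,0.0427,0.2632,0,0,0,-0.0065,0.0427,0.2632,0,0,0,-0.0065]' >/dev/null
python3 -m handwheel '[0,0,0,0,0,0,0,0,0,0,0,0,0,0,0,0,0,0,0,0,0,0,0,0,0,0,0,0,0,0]' >/dev/null
python3 -m handwheel '[0,0,0,0,0,0,0,0,0,0,0,0,0,0,0,0,0,0,0,0,0,0,0,0,0,0,0,0,0,0]' >/dev/null
python3 go.py .6001 .0488 .111 7.14
```

```text
t 46.03 tcp [ 0.536 -0.346  0.099] close 12.98 tilt [-0.  0.] op 0.253 F [-0.6  0.  -0.3] grip 73.1 q6 -0.96
shift units [0.0005 0.0004 0.0002] turn deg 0.02 units 0.0003
t 48.03 tcp [0.6001 0.0486 0.1995] close 7.1 tilt [-0.  0.] op 0.253 F [ 1.  -0.4 -0.4] grip 73.1 q6 -0.21
shift units [ 3.000e-04  1.600e-03 -5.898e-01] turn deg 0.04 units 0.0004
```

```bash
python3 -m handwheel '[0,0,-0.15,0,0,0,0,0,-0.15,0,0,0,0,0,-0.1,0,0,0,0,0,-0.1,0,0,0,0,0,-0.09,0,0,0]' >/dev/null
python3 -m handwheel '[0,0,0,0,0,0,0,0,0,0,0,0,0,0,0,0,0,0,0,0,0,0,0,0,0,0,0,0,0,0]' >/dev/null
python3 -m handwheel '[0,0,0,0,0,0,0,0,0,0,0,0,0,0,0,0,0,0,0,0,0,0,0,0,0,0,0,0,0,0]' >/dev/null
python3 go.py .6001 .0488 .111 7.14
python3 -m handwheel '[0,0,0,0,0,0,0,0,0,0,0,0,0,0,0,0,0,0,0,0,0,0,0,0,0,0,0,0,0,0]' 0.75 70 >/dev/null
python3 -m handwheel '[0,0,0,0,0,0,0,0,0,0,0,0,0,0,0,0,0,0]' >/dev/null
python3 go.py
python3 -m handwheel '[0,0,0.15,0,0,0,0,0,0.15,0,0,0,0,0,0.15,0,0,0,0,0,0.15,0,0,0]' >/dev/null
python3 -m handwheel '[-0.0079,0.2422,0,0,0,0,-0.0079,0.2422,0,0,0,0,-0.0079,0.2422,0,0,0,0,-0.0079,0.2422,0,0,0,0,-0.0079,0.2422,0,0,0,0]' >/dev/null
python3 -m handwheel '[-0.0079,0.2422,0,0,0,0,-0.0079,0.2422,0,0,0,0,-0.0079,0.2422,0,0,0,0,-0.0079,0.2422,0,0,0,0,0,0,0,0,0,0]' 0 20 >/dev/null
python3 -m handwheel '[0,0,0,0,0,0,0,0,0,0,0,0,0,0,0,0,0,0,0,0,0,0,0,0,0,0,0,0,0,0]' >/dev/null
python3 -m handwheel '[0,0,0,0,0,0,0,0,0,0,0,0,0,0,0,0,0,0]' >/dev/null
python3 look.py 7 .6001,.0488,.1,.14,.124 .6087,-.0202,.1,.14,.124 .6173,-.09,.1,.14,.124
python3 - <<'E'
from h import *
i=cv2.imread("pics/side7.png"); cv2.imwrite("pics/c7.png",cv2.resize(i[130:290,230:420],None,fx=3.7,fy=3.7,interpolation=cv2.INTER_CUBIC))
E
python3 go.py .5894 .3757 .098 7.14
```

```text
t 49.28 tcp [0.6    0.0488 0.111 ] close 7.13 tilt [-0. -0.] op 0.258 F [-1.3 -0.6 -0.9] grip 73.0 q6 -0.21
shift units [ 0.0004 -0.0002  0.0001] turn deg 0.01 units 0.0002
t 49.95 tcp [0.6001 0.0488 0.111 ] close 7.13 tilt [0. 0.] op 0.749 F [-0.9 -0.7 -0.2] grip 0.0 q6 -0.21
top .6001,.0488,.1,.14,.124 [0.604  0.0489] [0.6032 0.0487] 9.7369 9.4036 [0.0175 0.0492] 0.1187 59
side .6001,.0488,.1,.14,.124 [0.6016 0.0523] [0.5969 0.0661] 5.3018 146.7567 [0.0228 0.0492] 0.1142 79
top .6087,-.0202,.1,.14,.124 [ 0.6129 -0.0209] [ 0.6118 -0.0208] 7.082 7.0949 [0.0188 0.0481] 0.117 64
side .6087,-.0202,.1,.14,.124 [ 0.6102 -0.0167] [ 0.6055 -0.0022] 4.4491 135.3172 [0.0217 0.0496] 0.1145 70
top .6173,-.09,.1,.14,.124 [ 0.6211 -0.0886] [ 0.62   -0.0881] 4.0522 3.8775 [0.0193 0.0487] 0.1175 64
side .6173,-.09,.1,.14,.124 [ 0.6182 -0.0852] [ 0.6131 -0.0689] 4.3487 130.5949 [0.0224 0.0494] 0.114 63
t 51.88 tcp [0.5895 0.3756 0.201 ] close 7.11 tilt [0. 0.] op -0.0 F [-0.2 -0.   0. ] grip 0.0 q6 0.3
shift units [-6.000e-04  5.000e-04 -6.868e-01] turn deg 0.03 units 0.0003
```

View pics/c7.png

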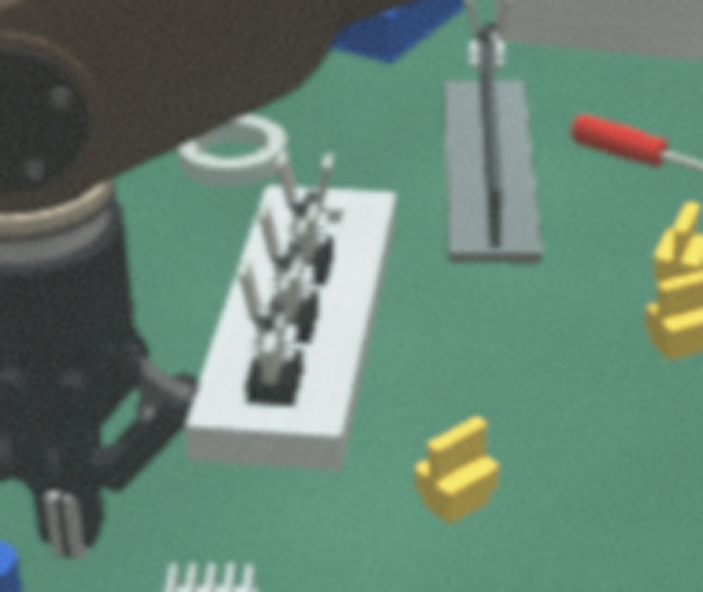

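All three modules carry a clamp at (300,215), (290,280) and (270,340) in the crop, upright and with consistent heights. Now to press the plunger.

```bash
python3 -m handwheel '[0,0,-0.2,0,0,0,0,0,-0.2,0,0,0,0,0,-0.15,0,0,0,0,0,-0.1,0,0,0,0,0,0,0,0,0]' >/dev/null
python3 -m handwheel '[0,0,0,0,0,0,0,0,0,0,0,0,0,0,0,0,0,0,0,0,0,0,0,0,0,0,0,0,0,0]' >/dev/null
python3 go.py .5894 .3757 .0815 7.14
python3 -m handwheel '[0,0,-0.04,0,0,0,0,0,-0.04,0,0,0,0,0,-0.04,0,0,0,0,0,-0.02,0,0,0,0,0,0,0,0,0]' >/dev/null
python3 -m handwheel '[0,0,0,0,0,0,0,0,0,0,0,0,0,0,0,0,0,0,0,0,0,0,0,0,0,0,0,0,0,0]' >/dev/null
python3 -m handwheel '[0,0,0,0,0,0,0,0,0,0,0,0,0,0,0,0,0,0]' >/dev/null
python3 go.py .5894 .3757 .0815 7.14
```

```text
t 52.72 tcp [0.5902 0.3762 0.1053] close 7.13 tilt [0.0026 0.0012] op -0.001 F [ 0.5 -0.1  0.1] grip 0.0 q6 0.3
shift units [-0.0054 -0.0034 -0.1584] turn deg 0.01 units 0.0001
t 53.8 tcp [0.5904 0.3763 0.0847] close 7.13 tilt [0.0023 0.001 ] op -0.004 F [-0.6 -0.5  8.4] grip 4.2 q6 0.3
shift units [-0.007  -0.0037 -0.0212] turn deg 0.01 units 0.0001
```

```bash
python3 -m handwheel '[0,0,-0.02,0,0,0,0,0,-0.02,0,0,0,0,0,-0.01,0,0,0,0,0,0,0,0,0,0,0,0,0,0,0]' >/dev/null
python3 -m handwheel '[0,0,0,0,0,0,0,0,0,0,0,0,0,0,0,0,0,0,0,0,0,0,0,0,0,0,0,0,0,0]' >/dev/null
python3 -m handwheel '[0,0,0,0,0,0,0,0,0,0,0,0,0,0,0,0,0,0]' >/dev/null
python3 go.py .5894 .3757 .0815 7.14
python3 -m handwheel '[0,0,-0.02,0,0,0,0,0,0,0,0,0,0,0,0,0,0,0,0,0,0,0,0,0,0,0,0,0,0,0]' >/dev/null
python3 -m handwheel '[0,0,0,0,0,0,0,0,0,0,0,0,0,0,0,0,0,0,0,0,0,0,0,0,0,0,0,0,0,0]' >/dev/null
python3 go.py .5894 .3757 .0815 7.14
```

```text
t 54.88 tcp [0.5907 0.3764 0.0819] close 7.16 tilt [0.0015 0.    ] op -0.003 F [-9.4 -4.7 23.4] grip 12.1 q6 0.3
shift units [-0.0086 -0.0047 -0.0028] turn deg -0.02 units -0.0002
t 55.72 tcp [0.5909 0.3765 0.0818] close 7.18 tilt [ 0.0009 -0.0006] op 0.0 F [-13.7  -8.2  34.5] grip 16.9 q6 0.3
shift units [-0.0097 -0.0052 -0.002 ] turn deg -0.04 units -0.0004
```

Force climbs from 8 to 34 N with almost no further movement, at z = 0.0818, which is 14 mm below contact. The plunger bottomed out, so I'll raise the tool and check.

```bash
python3 -m handwheel '[0,0,0.1,0,0,0,0,0,0.15,0,0,0,0,0,0.2,0,0,0,0,0,0.25,0,0,0,0,0,0.1,0,0,0]' >/dev/null
python3 -m handwheel '[-0.2,0.15,0,0,0,0,-0.2,0.15,0,0,0,0,-0.2,0,0,0,0,0,0,0,0,0,0,0,0,0,0,0,0,0]' >/dev/null
python3 -m handwheel '[0,0,0,0,0,0,0,0,0,0,0,0,0,0,0,0,0,0,0,0,0,0,0,0,0,0,0,0,0,0]' >/dev/null
python3 -m handwheel '[0,0,0,0,0,0,0,0,0,0,0,0,0,0,0,0,0,0,0,0,0,0,0,0,0,0,0,0,0,0]' >/dev/null
python3 look.py 8 .6001,.0488,.1,.14,.124 .6087,-.0202,.1,.14,.124 .6173,-.09,.1,.14,.124
python3 - <<'E'
from h import *
for n in("top","side"):
    W=cloud(n,np.load(n+"8.npz")["d"]); m=(np.hypot(W[...,0]-.589,W[...,1]-.376)<.015)&(W[...,2]>.055)&(W[...,2]<.09); print(n,"cap z",np.median(W[m][:,2]),m.sum())
    for c in((.6001,.0488),(.6087,-.0202),(.6173,-.09)):
        b=(np.hypot(W[...,0]-c[0],W[...,1]-c[1])<.028)&(W[...,2]>.04)&(W[...,2]<.056); print(n,c,"body top",np.median(W[b][:,2]).round(4),b.sum())
E
python3 go.py
```

```text
top .6001,.0488,.1,.14,.124 [0.6041 0.0487] [0.6033 0.0484] 9.2466 9.1692 [0.0177 0.0488] 0.1183 60
side .6001,.0488,.1,.14,.124 [nan nan] [nan nan] nan nan [nan nan] nan 0
top .6087,-.0202,.1,.14,.124 [ 0.6129 -0.0208] [ 0.612  -0.0207] 8.0813 7.9479 [0.0183 0.0481] 0.1177 62
side .6087,-.0202,.1,.14,.124 [nan nan] [nan nan] nan nan [nan nan] nan 0
top .6173,-.09,.1,.14,.124 [ 0.6219 -0.0892] [ 0.6207 -0.0887] 4.6042 5.1382 [0.0189 0.0471] 0.117 65
side .6173,-.09,.1,.14,.124 [nan nan] [nan nan] nan nan [nan nan] nan 0
top cap z 0.07686903228897904 131
top (0.6001, 0.0488) body top 0.0485 93
top (0.6087, -0.0202) body top 0.0485 90
top (0.6173, -0.09) body top 0.0482 89
side cap z 0.07717534905350742 201
side (0.6001, 0.0488) body top nan 0
side (0.6087, -0.0202) body top 0.048 23
side (0.6173, -0.09) body top nan 0
t 57.48 tcp [0.4994 0.4208 0.192 ] close 7.13 tilt [ 0. -0.] op 0.003 F [-0.8  0.7  0.2] grip 0.0 q6 0.42h.py:16: RuntimeWarning: Mean of empty slice.
  P=np.asarray(P)[:,:2]; c=P.mean(0); w,V=np.linalg.eigh(np.cov((P-c).T)); l=V[:,1]  # long axis
  ret = um.true_divide(
  avg = a.mean(axis, **keepdims_kw)
h.py:16: RuntimeWarning: Degrees of freedom <= 0 for slice
  P=np.asarray(P)[:,:2]; c=P.mean(0); w,V=np.linalg.eigh(np.cov((P-c).T)); l=V[:,1]  # long axis
  c *= np.true_divide(1, fact)
  c *= np.true_divide(1, fact)
h.py:24: RuntimeWarning: Mean of empty slice.
  c,a,s=pca(W[m]); c2,a2,s2=pca(onplane(n,m,ztop)); return c,c2,a,a2,s,W[m][:,2].mean(),m.sum()
  ret = ret.dtype.type(ret / rcount)
  return _methods._mean(a, axis=axis, dtype=dtype,
  ret = ret.dtype.type(ret / rcount)
```

View pics/top8.png

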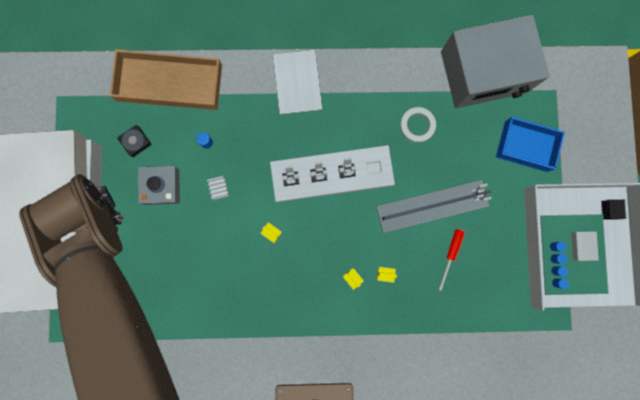

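The top view shows all three modules clamped in the board at (291,175), (319,172) and (347,168). Body tops are at 48 mm (home), the plunger is back up at 77 mm, and the bystanders haven't moved. I'll back the arm away from the left-hand cabinet and hand in.

```bash
python3 -m handwheel '[-0.05,-0.2,0.1,0,0,0,0,-0.2,0.1,0,0,0,0,-0.2,0,0,0,0,0,-0.2,0,0,0,0,0,0,0,0,0,0]' >/dev/null
python3 -m handwheel '[0,0,0,0,0,0,0,0,0,0,0,0,0,0,0,0,0,0,0,0,0,0,0,0,0,0,0,0,0,0]' >/dev/null
python3 -m handwheel '[0,0,0,0,0,0,0,0,0,0,0,0,0,0,0,0,0,0,0,0,0,0,0,0,0,0,0,0,0,0]' >/dev/null
python3 go.py; python3 -c "from plant import ctrl; print(ctrl.sign_off())"
```

```text
t 58.73 tcp [0.4919 0.3008 0.2219] close 7.13 tilt [-0.0001 -0.    ] op 0.0 F [0.1 0.3 0. ] grip 0.0 q6 0.25
the job is handed in; nothing more can be done
None
```

All three modules are plugged fully home and clamped, the plunger was pushed fully down and sprang back up, and the job was handed in at about 59 s; the sign-off returned no verdict.

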